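# Open the module rack and load it

### The arm

A 6-joint arm with a two-finger parallel gripper is mounted at the origin on the work surface. World frame = base frame: x ahead of the robot, y to its left, z up, the work surface at z = 0. Lengths are in mm, angles in rad, forces in N, time in s.
With the tool pointing down it reaches from about 275 to 750 mm from the base axis. Payload 10.2 kg.
Tool frame: the origin (TCP) lies at the very end of the fingers, on their centre line; the grasp point (between the pads) lies ctrl.grip_depth behind it (ctrl.grip_depth is the distance from the TCP to the grasp point, in mm); z points along the fingers, y is the direction in which the jaws open and shut (so a half turn about z gives the same grasp; the last joint's range is limited). The gripper opens to 85 mm and grips with 20 to 120 N. Pads are 22 mm wide; open, the fingers measure 114 mm over their backs; the gripper's body (76 mm by 85 mm) begins 54 mm behind the grasp point. The pads swing forward as they close: fully open they stand 13 mm farther back than shut.
Start: joints at [-1.412, 0.313, 1.498, -0, 1.331, -0.223], TCP at [195.598, -487.209, 231.294] pointing down, gripper open.
Joint ranges: [-2.94, 2.94], [-0.97, 2.17], [0.19, 2.56], [-1.23, 4.37], [0.02, 3.11], [-2.88, 2.88]. Speed limits (rad/s): [2.39, 2.39, 3.01, 3.14, 3.14, 3.14].

### API

Orientations are given as a unit quaternion [w, x, y, z].
In Python, from rig import telemetry, eyes, ctrl, nets gives the robot as it stands. The module is installed in compiled form; this text tells all that it offers.
- The arm moves only by the tool drive_tool, never from a script. Its argument "series" is text: rows parted by semicolons, each of 7 numbers parted by spaces: the shift along the tool's x, y, z normalised to -1 to 1, where 1 is 0.12 m, then the turn, a rotation vector about the tool's x, y, z normalised to -1 to 1, where 1 is 0.5 rad, then the opening, from 0 (shut) to 1 (fully open). In form: tx ty tz wx wy wz hand; .... A call has 1 to 20 rows; each row is the pose to reach, as a shift and turn from the pose measured when the call began, along the tool's axes at that moment; what a row does not reach only later rows make up. A row lasts 1/10 s, in which the tool goes at most 50 mm and 8.59 degrees, less where a joint would pass 70% of its speed; a pose out of reach is approached as far as the arm can. A call with a number of a shift or a turn outside -1 to 1 is refused whole. A call with a gripper value outside its range is refused whole. The fingers move at their own pace and stop on an object; "newtons" is the grip in N (left out, the last holds). Time passes only in rows, so rows that repeat a pose let the fingers close. It gives the time, the measured TCP pose, the force and the opening at its end, in the units of the state.
- telemetry.sense(): the state, without advancing time (a new reading comes with each control period).
- eyes.capture(name): name is "side" or "top" or "wrist"; returns a dict with "frame" (400x640x3 uint8, red, green, blue), "fx", "fy", "cx", "cy" (pixels), "view" (4x4, takes a point from world to camera coordinates). Camera axes: x right, y up, looking along -z (the intrinsics and any distortion apply to the point x, -y, -z); pixel columns grow to the right and rows downward; lengths in mm; the calibration is good to about 2 mm. A picture is of the moment at which its call begins. There is no depth.
- ctrl.finish_job(): hands the job in, once; it reports no verdict.
Trained networks look in a picture, given as the dict that the camera call returned (one of the last four; its "shot" number tells which), for a name from the list of things; names that differ only in an ending like _2 or _b are one class to them, and where a whole thing is asked for, a point or a joint stands for the part that bears it (a point fixed in the world has none). Each returns a list of dicts, best first, with "confidence" (0 to 1); they miss things now and then, are a little off and sometimes report something else, mostly with a low value. They report only what shows in the picture. A call takes as long as a camera call. They do not tell look-alikes from the thing itself.
- nets.spot_in(name, picture): "rect" ([left, top, right, bottom] in pixels, round what is visible of it).
The state is a dict: "time_s": time; "joints": joint angles; "dq": joint speeds; "tau": joint torques, N m; "eef_pos": TCP position; "ee_rot": TCP orientation; "force": force on the tool from outside, world axes, zero at the start; "wrist_torque": the same for the moment, N m; "grip_width": opening from 0.0 (shut) to 1.0 (fully open).
Only numpy, scipy, OpenCV 4.12 (cv2) and the standard library are available. Lean on these libraries where they do the work, as an engineer would, in place of code of your own. Each camera call takes 0.05 s, during which the arm holds its last target. There are 200 camera calls.

### The job

The hatch of the module rack is locked by its sprung cap: push the cap down against its spring, twist it free anticlockwise without forcing it, lift it out and leave it in the shallow black tray. Lift the hatch off its seat, slide it back in its channels onto the rear deck until it is clear of the bays, and let it lie flat there. Slide every metal module that stands on the bench upright into a bay of its own, fully home, and only then press the start button in front of the rack right down; do not disturb the bin, the screwdriver or the bottle.

Things in the scene. Friction and masses are not known exactly. Their poses are not given: they have to be found in the camera images.
- rack: Module rack: fixed grey box, x -31 to 103, y +-130 mm, with a 50 mm square boss and a smaller button pillar in front. Origin on the bench under the middle of the row of bays; x to the rear deck (away from the robot), y along the bays, z up. Hatch seat (top of the black bay block): z 60 mm, x -28 to 28, y +-120; in front of it a wall to z 65. The rear deck is a step up behind it.
- socket (a point): Centre of the boss's top, on the cap's axis: rack x -53 mm, y 0, z 66 mm; axes as the rack. Its steel top has a slot 12 mm wide, turned 60 degrees anticlockwise (from above) from the rack's y. Under it, 4 mm ridges catch the cap's cross-bar, and a sprung plunger pushes it up (6 N locked, 9 N when pressed 6.5 mm, its end).
- cap: Locking cap, 90 g: grey disc 66 mm across, 5 mm thick; on it a black grip bar 14 (x) by 52 (y), 22 mm tall; below it a stem 10 mm thick, 35 mm long, with a steel cross-bar 8 x 38 x 6 mm parallel to the bar, its top 11 mm below the disc. Origin: centre of the disc's underside, z up. At the start locked, origin 73 mm over the bench, bar along the rack's y, disc 7 mm over the hatch's edge.
- hatch: Aluminium hatch plate 52 (x) by 236 (y) by 6 mm, about 0.22 kg, with a dark upright grip fin in the middle, 10 wide (x), 60 long (y), 24 mm tall. Origin: centre of the underside, z up. It starts on its seat, 60 mm over the bench. Lift it 11 to 19 mm (15 is right), slide it 70 mm along the rack's +x (stop at 73), set it down: origin at 71 mm. It has 2 mm play each way in y.
- deck (a point): Centre of the rear deck, rack x 63 mm, z 71 mm; axes as the rack. The deck spans rack x 28 to 99 mm and ends in a stop 9 mm high. At both ends of seat and deck (y +-120) stand aluminium channel walls to z 89, with lips 8 mm wide leaning inwards, undersides at z 85: they keep the hatch captive but leave room to lift it.
- cap_grip (a point): Point on the cap's axis in the grip bar, 16 mm above the disc's underside; axes as the cap. To free the cap: press it straight down 5 to 6.5 mm, keep it down, turn it 60 degrees anticlockwise seen from above, to a stop (unpressed, it jams); the cross-bar then lies under the slot, the spring raises the cap about 3 mm above its locked height, and it lifts straight out (30 mm).
- tray: Shallow open black tray fixed on the bench, 140 mm (x) by 120 mm (y), walls 20 mm high and 4 mm thick, floor 4 mm thick; origin under its centre. It is at the far left or the far right of the rack.
- start (a joint): Travel of the start button (m): 0 at rest, 0.006 fully pressed; sprung, 5 N at the bottom, returns by itself.
- start_top (a point): Centre of the top of the round grey start button, 26 mm across, on its dark housing on the pillar in front of the rack, 80 mm from the boss to the -y side of the rack; z up. Pressed straight down it travels 6 mm.
- bin: Blue open parts bin, 130 by 100 mm, 60 mm high, origin under its centre; a bystander, on the other side of the rack from the tray.
- driver: Screwdriver lying on the bench beyond the rack; a bystander.
- cleaner: Green bottle with a red cap, 60 mm across, 110 mm high, beyond the rack; a bystander.
- bay0 (a point): Centre of the floor of bay 0 (26 mm above the bench, at y = -88 mm on the rack), a square pocket 38.4 mm wide and 34 mm deep with chamfered mouth, mouth at 60 mm above the bench. Axes as the rack.
- bay1 (a point): Centre of the floor of bay 1 (26 mm above the bench, at y = -44 mm on the rack), a square pocket 38.4 mm wide and 34 mm deep with chamfered mouth, mouth at 60 mm above the bench. Axes as the rack.
- bay2 (a point): Centre of the floor of bay 2 (26 mm above the bench, at y = 0 mm on the rack), a square pocket 38.4 mm wide and 34 mm deep with chamfered mouth, mouth at 60 mm above the bench. Axes as the rack.
- bay3 (a point): Centre of the floor of bay 3 (26 mm above the bench, at y = 44 mm on the rack), a square pocket 38.4 mm wide and 34 mm deep with chamfered mouth, mouth at 60 mm above the bench. Axes as the rack.
- bay4 (a point): Centre of the floor of bay 4 (26 mm above the bench, at y = 88 mm on the rack), a square pocket 38.4 mm wide and 34 mm deep with chamfered mouth, mouth at 60 mm above the bench. Axes as the rack.
- module0: Plug-in module: square upright block 36 x 36 x 72 mm, lower 26 mm a heavy black foot, aluminium can above, about 160 g; origin at the centre of its underside, z up; four like sides. Stands on the bench left or right of the rack; 3 to 5 are present. Home, it stands 38 mm proud of the seat: hold its top 20 mm, fingers closing along the rack's x, tips kept above 77 mm (parked hatch).
- module1: Plug-in module: square upright block 36 x 36 x 72 mm, lower 26 mm a heavy black foot, aluminium can above, about 160 g; origin at the centre of its underside, z up; four like sides. Stands on the bench left or right of the rack; 3 to 5 are present. Home, it stands 38 mm proud of the seat: hold its top 20 mm, fingers closing along the rack's x, tips kept above 77 mm (parked hatch).
- module2: Plug-in module: square upright block 36 x 36 x 72 mm, lower 26 mm a heavy black foot, aluminium can above, about 160 g; origin at the centre of its underside, z up; four like sides. Stands on the bench left or right of the rack; 3 to 5 are present. Home, it stands 38 mm proud of the seat: hold its top 20 mm, fingers closing along the rack's x, tips kept above 77 mm (parked hatch).
- module3: Plug-in module: square upright block 36 x 36 x 72 mm, lower 26 mm a heavy black foot, aluminium can above, about 160 g; origin at the centre of its underside, z up; four like sides. Stands on the bench left or right of the rack; 3 to 5 are present. Home, it stands 38 mm proud of the seat: hold its top 20 mm, fingers closing along the rack's x, tips kept above 77 mm (parked hatch).
- module4: Plug-in module: square upright block 36 x 36 x 72 mm, lower 26 mm a heavy black foot, aluminium can above, about 160 g; origin at the centre of its underside, z up; four like sides. Stands on the bench left or right of the rack; 3 to 5 are present. Home, it stands 38 mm proud of the seat: hold its top 20 mm, fingers closing along the rack's x, tips kept above 77 mm (parked hatch).
Things that resemble listed ones, but are neither listed nor needed, are in the scene too. There is more than one size of the hatch; the one meant has the size given above.

How it is judged:
By the outcome, as a careful person would: the job done as asked, in the order asked, and still so for the second after the job is handed in, with the robot touching nothing.
Of module0, module1, module2, module3, module4 only 3 to 5 are there at a start; the rules pass over those that are not, and their reading is None.
At some moment in a run one of module0, module1, module2, module3, module4 may be knocked a few centimetres aside while the robot is not near it.
It also fails if it takes over 210 s, if anything falls off the work surface, if the arm or the gripper's body presses on something with over 40 N, if the wrist force passes 120 N, or if a joint passes its speed limit or range.

## Working session

There is one attempt and no reset: what is moved stays moved. The work goes in short steps, Python scripts to look and compute and a tool call to move; the robot and the scene stay as the last step left them, time stands still between calls to the robot, and variables do not carry over. Pictures are saved under pics/ and viewed, about 12 in all and at most 16, crops included, and the job is handed in when it is done.

Besides the shell and the picture viewer there is one more tool, called after "Emit:" in YAML: its name, and indented under it one key for each argument. drive_tool: Moves the arm, as the interface text tells. Scaled input: -1 to 1 covers 0.12 m each way for a shift and 0.5 rad each way for a turn. Its arguments: {"type":"object","properties":{"series":{"type":"string"},"newtons":{"type":"number"}},"required":["series"]}

```bash
mkdir -p pics; ls; cat > h.py <<'E'
import numpy as np, cv2
from rig import telemetry, eyes, ctrl, nets
def save(p,n): cv2.imwrite('pics/'+n, cv2.cvtColor(p['frame'],cv2.COLOR_RGB2BGR))
def proj(p,X):
    c=p['view']@np.append(X,1); return np.array([p['cx']+p['fx']*c[0]/-c[2], p['cy']-p['fy']*c[1]/-c[2]])
def ray(p,u,v,z):
    V=np.array(p['view']); R=V[:3,:3]; o=-R.T@V[:3,3]
    d=R.T@np.array([(u-p['cx'])/p['fx'],-(v-p['cy'])/p['fy'],-1]); return o+d*(z-o[2])/d[2]
E
python3 - <<'E'
from h import *
s=telemetry.sense(); print(s, ctrl.grip_depth)
ps={n:eyes.capture(n) for n in('top','side','wrist')}
for n,p in ps.items():
    save(p,n+'0.png'); print(n,p.keys(),p['fx'],p['fy'],p['cx'],p['cy'],np.round(p['view'],3).tolist())
for n in('top','side'):
    for o in('rack','cap','hatch','tray','start_top','bin','module0'):
        print(n,o,[(np.round(d['rect']).tolist(),round(d['confidence'],2)) for d in nets.spot_in(o,ps[n])])
cv2.imwrite('pics/ts0.png',cv2.cvtColor(ps['top']['frame'],cv2.COLOR_RGB2BGR))
E
```

```text
pics
{'time_s': 0.0, 'joints': array([-1.41239366e+00,  3.13463901e-01,  1.49844246e+00,  3.21147306e-06,
        1.33099927e+00, -2.23394398e-01]), 'dq': array([-0.00060477,  0.00072752, -0.00055275,  0.00057506,  0.00055042,
       -0.0007342 ]), 'tau': array([-4.78640723e-04, -4.12268972e+01, -2.59743619e+01, -1.83431198e-04,
        4.12587746e-03,  2.10836140e-05]), 'eef_pos': array([ 195.55950904, -486.93981311,  230.72593942]), 'ee_rot': array([-6.56092587e-04,  9.81834004e-01,  1.89740763e-01,  2.28881688e-05]), 'force': array([-0.38984582, -0.35140746, -0.37726986]), 'wrist_torque': array([ 0.01396663, -0.00646941,  0.03898774]), 'grip_width': 1.0003790344895154} 18.700000000000003
top dict_keys(['frame', 'fx', 'fy', 'cx', 'cy', 'view', 'shot']) 437.4553582807712 437.4553582807712 317.5728628037179 198.0991902667387 [[-0.011, -1.0, -0.014, 10.797], [0.992, -0.013, 0.125, -480.231], [-0.125, -0.013, 0.992, -1348.383], [0.0, 0.0, 0.0, 1.0]]
side dict_keys(['frame', 'fx', 'fy', 'cx', 'cy', 'view', 'shot']) 507.37261097794845 507.37261097794845 317.95975599226426 200.98806944407
[... 802 characters left out ...]
 357.0, 213.0], 0.44)]
top bin [([394.0, 135.0, 437.0, 184.0], 0.91)]
top module0 [([410.0, 210.0, 431.0, 225.0], 0.55), ([267.0, 146.0, 353.0, 213.0], 0.54), ([276.0, 217.0, 286.0, 231.0], 0.49)]
side rack [([234.0, 153.0, 338.0, 265.0], 0.83)]
side cap [([302.0, 193.0, 329.0, 220.0], 0.96)]
side hatch [([381.0, 103.0, 484.0, 156.0], 0.75), ([271.0, 167.0, 316.0, 240.0], 0.66)]
side tray [([199.0, 273.0, 274.0, 333.0], 0.67), ([234.0, 156.0, 337.0, 267.0], 0.18)]
side start_top []
side bin [([268.0, 103.0, 318.0, 140.0], 0.82)]
side module0 [([323.0, 272.0, 339.0, 301.0], 0.95), ([328.0, 235.0, 347.0, 266.0], 0.82), ([344.0, 110.0, 360.0, 140.0], 0.82), ([305.0, 306.0, 328.0, 346.0], 0.77)]
```

```bash
python3 - <<'E'
import cv2
a=cv2.imread('pics/top0.png')[100:360,160:480]; cv2.imwrite('pics/t1.png',cv2.resize(a,(736,598),interpolation=cv2.INTER_CUBIC))
a=cv2.imread('pics/side0.png')[80:380,160:520]; cv2.imwrite('pics/s1.png',cv2.resize(a,(720,600),interpolation=cv2.INTER_CUBIC))
E
```

```text
(no output)
```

View pics/t1.png

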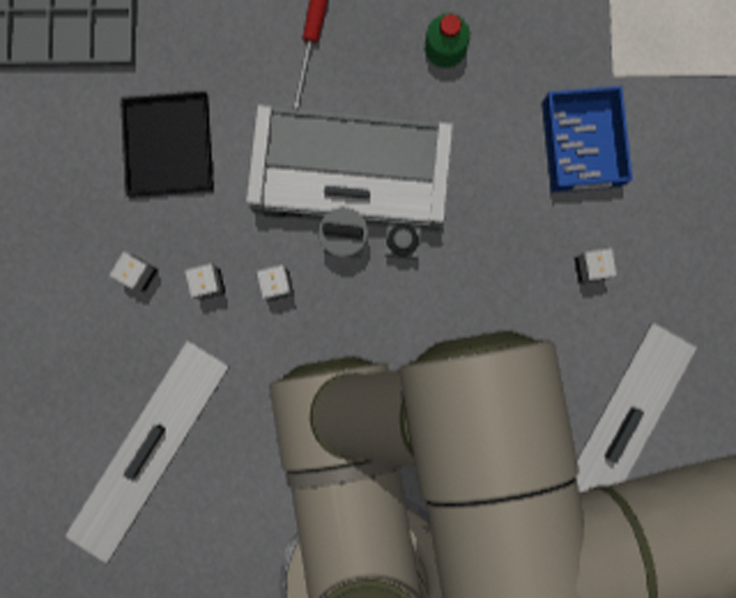

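View pics/s1.png

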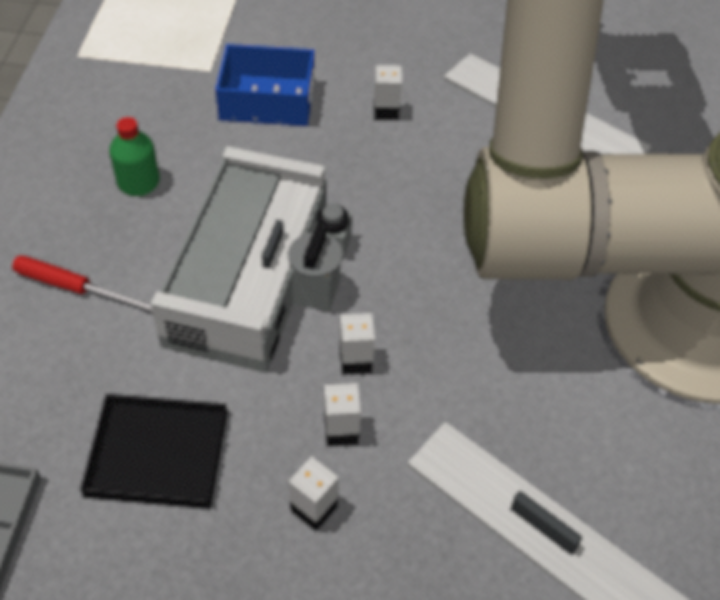

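The top view (736x598 crop) shows the rack in the centre with its hatch (fin at 347,192), the cap at 344,232 and the button at 402,238. The tray is left (167,145), the bin right (587,138), and the modules stand at 132,270, 203,281, 273,283 and 598,266. There are three hatch candidates: one on the rack, one lying at 147,452 and one lying at 637,407. The one on the rack's seat, under the cap, is meant; the two loose plates are look-alikes. The wrist view over the rack will be the enlarged confirmation.

```bash
python3 - <<'E'
from h import *
p=eyes.capture('top'); q=eyes.capture('side')
f=lambda u,v,z:np.round(ray(p,160+u/2.3,100+v/2.3,z)[:2])
g=lambda u,v,z:np.round(ray(q,160+u/2,80+v/2,z)[:2])
print('cap',f(344,231,98),g(318,240,98)); print('fin',f(347,191,90),g(273,243,90)); print('btn',f(402,236,72),g(332,218,72))
print('tray',f(167,145,20),g(155,450,20)); print('bin',f(587,138,60),g(266,80,60))
for a,b in (((132,268),(316,484)),((203,280),(342,400)),((273,282),(357,331)),((599,264),(388,74))): print('mod',f(*a,72),g(*b,72))
E
```

```text
cap [465.  28.] [463.  30.]
fin [519.  24.] [516.  37.]
btn [461. -48.] [455. -28.]
tray [599. 277.] [600. 288.]
bin [ 592. -300.] [ 589. -276.]
mod [422. 310.] [415. 323.]
mod [405. 216.] [404. 223.]
mod [402. 123.] [401. 132.]
mod [ 420. -307.] [ 420. -303.]
```

```bash
cat >> h.py <<'E'
from scipy.spatial.transform import Rotation as Ro
def Rdown(yaw):  # tool x at angle yaw(deg), z down
    c,s=np.cos(np.radians(yaw)),np.sin(np.radians(yaw)); return np.array([[c,s,0],[s,-c,0],[0,0,-1.]])
def now():
    s=telemetry.sense(); q=s['ee_rot']; R=Ro.from_quat([q[1],q[2],q[3],q[0]]).as_matrix()
    return s, np.array(s['eef_pos']), R
def plan(wps, cont=False):
    """wps: (x,y,z,yaw). prints calls; each starts a new call frame at the previous wp"""
    s,P,R=now(); print('t',round(s['time_s'],2),'pos',P.round(1),'yaw',round(np.degrees(np.arctan2(R[1,0],R[0,0])),2),'tilt',R[2,:2].round(4),'F',np.round(s['force'],1),'grip',round(s['grip_width'],3))
    for w in wps:
        T=np.array(w[:3],float); RT=Rdown(w[3])
        d=R.T@(T-P)/120; r=Ro.from_matrix(R.T@RT).as_rotvec()/.5
        n=int(np.ceil(max(np.abs(d).max(),np.abs(r).max(),1e-6)/0.999))
        if n==1: print(w,'1 call:',d.round(4),r.round(4),'rows>=',int(np.ceil(max(np.linalg.norm(d)*120/50,np.linalg.norm(r)*28.65/8.59)))) 
        else:
            rv=Ro.from_matrix(R.T@RT).as_rotvec(); 
            for i in range(n):
                Ra=R@Ro.from_rotvec(rv*i/n).as_matrix()
                print(w,f'call {i+1}/{n}:',(Ra.T@(T-P)/n/120).round(4),(rv/n/.5).round(4))
        P,R=T,RT
E
python3 -c "
from h import *
plan([(500,40,230,85)])"
```

```text
t 0.95 pos [ 195.6 -487.2  231.3] yaw 21.88 tilt [-0. -0.] F [ 0.1  0.8 -0.6] grip 0.999
(500, 40, 230, 85) call 1/4: [ 0.9978 -0.7829  0.0027] [-0.     -0.     -0.5508]
(500, 40, 230, 85) call 2/4: [ 1.1731 -0.4821  0.0027] [-0.     -0.     -0.5508]
(500, 40, 230, 85) call 3/4: [ 1.26   -0.1449  0.0027] [-0.     -0.     -0.5508]
(500, 40, 230, 85) call 4/4: [1.2519 0.2032 0.0027] [-0.     -0.     -0.5508]
```

Emit:
drive_tool:
  series: "0.99 -0.78 0 0 0 -0.55 1;0.99 -0.78 0 0 0 -0.55 1;0.99 -0.78 0 0 0 -0.55 1;0.99 -0.78 0 0 0 -0.55 1"

```text
time_s: 1.35
eef_pos: [272.9, -352.3, 231.7]
ee_rot: [-0.0, 0.946, 0.325, 0.0]
force: [-0.2, -0.1, 0.7]
grip_width: 0.998
```

Emit:
drive_tool:
  series: "0.99 -0.48 0 0 0 -0.55 1;0.99 -0.48 0 0 0 -0.55 1;0.99 -0.48 0 0 0 -0.55 1;0.99 -0.48 0 0 0 -0.55 1"

```text
time_s: 1.75
eef_pos: [332.3, -231.3, 232.1]
ee_rot: [0.0, 0.892, 0.453, 0.001]
force: [0.1, -0.5, -0.5]
grip_width: 0.999
```

Emit:
drive_tool:
  series: "0.99 -0.14 0 0 0 -0.55 1;0.99 -0.14 0 0 0 -0.55 1;0.99 -0.14 0 0 0 -0.55 1;0.99 -0.14 0 0 0 -0.55 1"

```text
time_s: 2.15
eef_pos: [389.6, -124.4, 232.3]
ee_rot: [0.0, 0.82, 0.572, 0.001]
force: [0.0, -0.2, 0.0]
grip_width: 1.0
```

Emit:
drive_tool:
  series: "0.99 0.2 0 0 0 -0.55 1;0.99 0.2 0 0 0 -0.55 1;0.99 0.2 0 0 0 -0.55 1;0.99 0.2 0 0 0 -0.55 1"

```text
time_s: 2.55
eef_pos: [454.2, -20.7, 232.3]
ee_rot: [0.0, 0.733, 0.68, 0.001]
force: [0.2, 0.3, 0.6]
grip_width: 0.997
```

```bash
python3 -c "
from h import *
plan([(500,40,230,85)])"
```

```text
t 2.55 pos [454.2 -20.7 232.3] yaw 85.65 tilt [0.0005 0.0016] F [0.2 0.3 0.6] grip 0.997
(500, 40, 230, 85) 1 call: [0.5331 0.342  0.0196] [ 0.0033 -0.0011  0.0226] rows>= 2
```

Emit:
drive_tool:
  series: "0.53 0.34 0.02 0 0 0.02 1;0.53 0.34 0.02 0 0 0.02 1;0.53 0.34 0.02 0 0 0.02 1;0.53 0.34 0.02 0 0 0.02 1"

```text
time_s: 2.95
eef_pos: [499.6, 38.1, 229.7]
ee_rot: [0.0, 0.737, 0.676, 0.0]
force: [0.2, 0.3, -0.2]
grip_width: 1.004
```

```bash
python3 - <<'E'
from h import *
p=eyes.capture('wrist'); save(p,'w1.png'); plan([])
import pickle; pickle.dump(p,open('w1.pkl','wb'))
for o in('cap','hatch','start_top','tray','module0'): print(o,[(np.round(d['rect']).tolist(),round(d['confidence'],2)) for d in nets.spot_in(o,p)])
E
```

```text
t 3.0 pos [499.4  38.  229.8] yaw 84.98 tilt [0.0001 0.0011] F [-0.5  0.5 -0.2] grip 0.998
cap [([269.0, 163.0, 328.0, 225.0], 0.61)]
hatch [([143.0, 374.0, 186.0, 399.0], 0.64), ([317.0, 81.0, 372.0, 283.0], 0.6), ([24.0, 0.0, 155.0, 59.0], 0.57)]
start_top [([288.0, 241.0, 310.0, 263.0], 0.8), ([268.0, 163.0, 327.0, 226.0], 0.74)]
tray [([345.0, 0.0, 419.0, 14.0], 0.58)]
module0 [([195.0, 85.0, 260.0, 135.0], 0.95), ([183.0, 0.0, 250.0, 45.0], 0.72), ([276.0, 63.0, 465.0, 306.0], 0.52), ([454.0, 113.0, 613.0, 146.0], 0.21)]
```

View pics/w1.png

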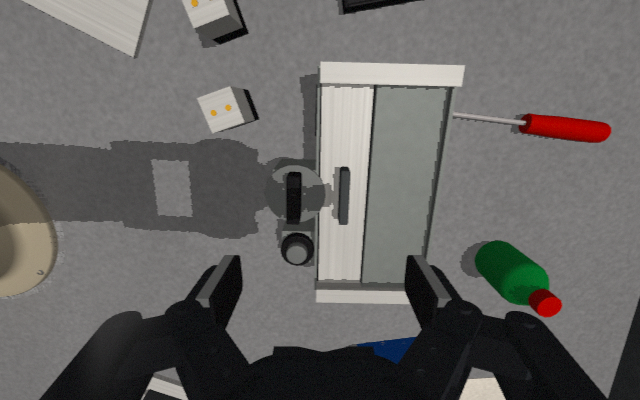

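```bash
python3 - <<'E'
from h import *
import pickle; p=pickle.load(open('w1.pkl','rb'))
a=cv2.imread('pics/w1.png'); 
c=cv2.resize(a[150:280,250:390],None,fx=4.4,fy=4.4,interpolation=cv2.INTER_CUBIC); cv2.imwrite('pics/w1c.png',c)
for n,u,v,z in(('fl',321,62,89),('bl',465,66,89),('fr',316,303,89),('fl in',319,84,89),('fr in',317,289,89),('bar',294,197,100),('fin',344,195,90),('fin a',346,167,90),('fin b',343,223,90),('btn',297,249,72),('cap disc',296,194,78)): print(n,ray(p,u,v,z).round(1))
E
```

```text
fl [506.7 156.4  89. ]
bl [636.9 141.8  89. ]
fr [ 477.5 -103.4   89. ]
fl in [503.2 138.2  89. ]
fr in [480.5 -83.9  89. ]
bar [468.6  34.5 100. ]
fin [519.4  29.   90. ]
fin a [523.3  58.4  90. ]
fin b [516.3  -2.4  90. ]
btn [460.7 -38.6  72. ]
cap disc [468.2  30.9  78. ]
```

View pics/w1c.png

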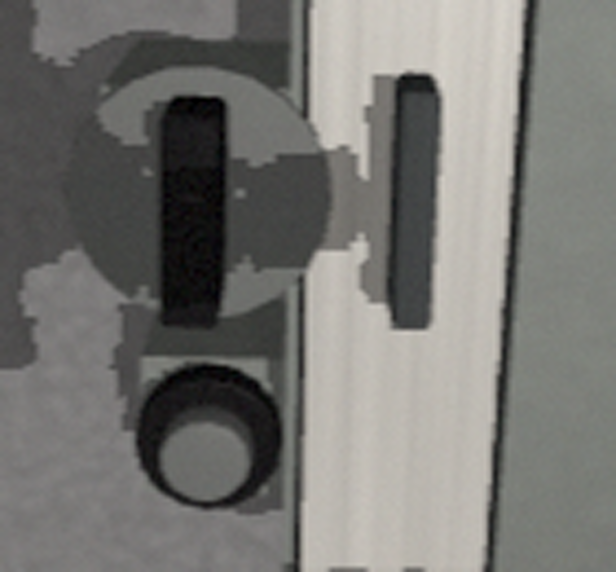

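The crop confirms it: the fin (crop 415,200) is on the seated hatch, right beside the cap's bar (193,210), with the button at 205,450. Reading the corners, the rack's yaw is about -6.4° and the cap is near (468.5,30).

```bash
python3 -c "
from h import *
plan([(468.5,30.3,135,83.6)])"
```

```text
t 3.25 pos [499.5  38.8 230.2] yaw 85.01 tilt [0.0005 0.0019] F [ 0.1 -0.2 -0.4] grip 0.999
(468.5, 30.3, 135, 83.6) 1 call: [-0.0939 -0.253   0.7924] [ 0.0038 -0.001   0.0491] rows>= 3
```

Emit:
drive_tool:
  series: "-0.094 -0.253 0.4 0.004 0 0.05 0.45;-0.094 -0.253 0.79 0.004 0 0.05 0.45;-0.094 -0.253 0.79 0.004 0 0.05 0.45;-0.094 -0.253 0.79 0.004 0 0.05 0.45;-0.094 -0.253 0.79 0.004 0 0.05 0.45;-0.094 -0.253 0.79 0.004 0 0.05 0.45"

```text
time_s: 3.85
eef_pos: [469.8, 30.1, 137.2]
ee_rot: [0.001, 0.746, 0.666, 0.001]
force: [0.5, 0.6, -0.3]
grip_width: 0.45
```

```bash
python3 - <<'E'
from h import *
p=eyes.capture('wrist'); save(p,'w2.png'); plan([])
import pickle; pickle.dump(p,open('w2.pkl','wb'))
a=p['frame'][:,:,::-1].copy()
t=np.radians(-6.4); Rz=np.array([[np.cos(t),-np.sin(t)],[np.sin(t),np.cos(t)]]); O=np.array([521,24.5])
W=lambda x,y,z: np.append(O+Rz@[x,y],z)
for x,y,z in((-60,26,100),(-46,26,100),(-60,-26,100),(-46,-26,100),(-5,30,90),(5,30,90),(-5,-30,90),(5,-30,90),(-31,120,89),(-31,-120,89)):
    u,v=proj(p,W(x,y,z)); cv2.circle(a,(int(round(u)),int(round(v))),2,(0,0,255),-1)
cv2.imwrite('pics/w2m.png',cv2.resize(a[60:360,120:520],(800,600),interpolation=cv2.INTER_CUBIC))
E
```

```text
t 3.9 pos [469.6  30.2 136.9] yaw 83.59 tilt [0.0003 0.003 ] F [ 0.5 -0.7 -0.1] grip 0.45
```

View pics/w2m.png

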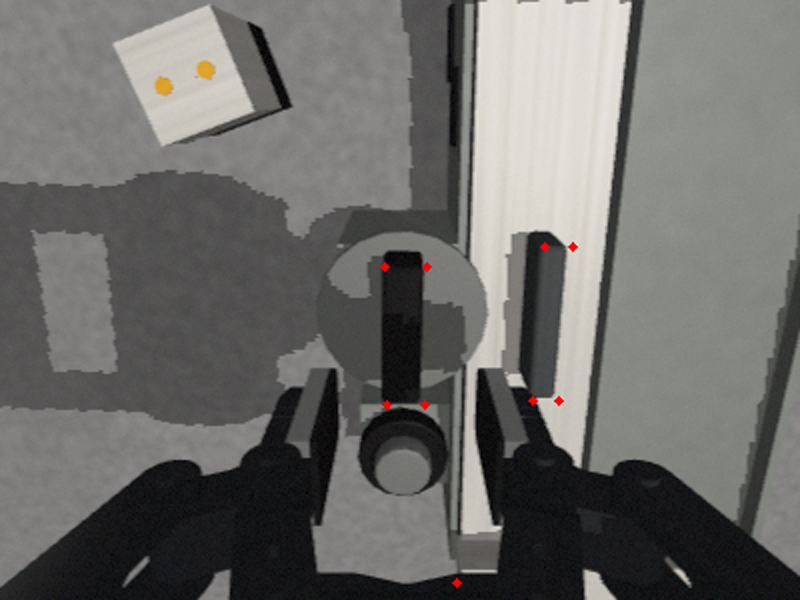

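The picture shows the bar at scaled 403,330 between the open fingers, with my red model marks about 1.2 mm too far in +x. I shift the model to rack origin (519.7,24.6), cap (467.2,30.5), and descend.

```bash
python3 - <<'E'
from h import *
import pickle; p=pickle.load(open('w2.pkl','rb'))
print(ray(p,120+402/2,60+310/2,78).round(1), ray(p,120+401.5/2,60+404/2,100).round(1),ray(p,120+402.5/2,60+268/2,100).round(1))
plan([(467.2,30.5,81,83.6)])
E
```

```text
[467.2  32.2  78. ] [464.    4.6 100. ] [470.2  55.6 100. ]
t 3.9 pos [469.6  30.2 136.9] yaw 83.59 tilt [0.0003 0.003 ] F [ 0.5 -0.7 -0.1] grip 0.45
(467.2, 30.5, 81, 83.6) 1 call: [-1.000e-04 -2.120e-02  4.657e-01] [ 0.006  -0.0006 -0.0003] rows>= 2
```

Emit:
drive_tool:
  series: "0 -0.02 0.2 0.006 0 0 0.45;0 -0.02 0.35 0.006 0 0 0.45;0 -0.02 0.465 0.006 0 0 0.45;0 -0.02 0.465 0.006 0 0 0.45;0 -0.02 0.465 0.006 0 0 0.45;0 -0.02 0.465 0.006 0 0 0.45"
  newtons: 60

```text
time_s: 4.5
eef_pos: [468.0, 30.4, 82.2]
ee_rot: [0.001, 0.745, 0.667, 0.001]
force: [0.6, -0.2, -0.4]
grip_width: 0.453
```

Emit:
drive_tool:
  series: "0 0 0 0 0 0 0.3;0 0 0 0 0 0 0.2;0 0 0 0 0 0 0;0 0 0 0 0 0 0;0 0 0 0 0 0 0;0 0 0 0 0 0 0"

```text
time_s: 5.1
eef_pos: [468.3, 30.4, 82.4]
ee_rot: [0.001, 0.745, 0.667, 0.001]
force: [0.5, 0.9, 4.5]
grip_width: 0.147
```

```bash
python3 -c "
from h import *
plan([(467.2,30.5,74.8,83.6)]); print(telemetry.sense()['wrist_torque'])"
```

```text
t 5.1 pos [468.3  30.4  82.4] yaw 83.6 tilt [0.0001 0.0027] F [0.5 0.9 4.5] grip 0.147
(467.2, 30.5, 74.8, 83.6) 1 call: [ 0.0001 -0.0092  0.0633] [ 0.0054 -0.0002 -0.0001] rows>= 1
[0.07157441 0.04479297 0.0752592 ]
```

Emit:
drive_tool:
  series: "0 0 0.02 0 0 0 0;0 0 0.04 0 0 0 0;0 0 0.058 0 0 0 0;0 0 0.058 0 0 0 0;0 0 0.058 0 0 0 0"

```text
time_s: 5.6
eef_pos: [468.5, 30.3, 76.3]
ee_rot: [0.001, 0.745, 0.667, 0.001]
force: [-3.9, 0.4, 14.1]
grip_width: 0.148
```

Emit:
drive_tool:
  series: "0 0 0.007 0 0 -0.1 0;0 0 0.007 0 0 -0.2 0;0 0 0.007 0 0 -0.3 0;0 0 0.007 0 0 -0.4 0;0 0 0.007 0 0 -0.5 0;0 0 0.007 0 0 -0.6 0;0 0 0.007 0 0 -0.7 0;0 0 0.007 0 0 -0.7 0"

```text
time_s: 6.4
eef_pos: [469.3, 30.2, 76.3]
ee_rot: [0.002, 0.618, 0.787, 0.001]
force: [-1.3, -0.0, 11.3]
grip_width: 0.148
```

```bash
python3 -c "
from h import *
plan([(468.4,30.4,75.8,143.6)]); print(telemetry.sense()['wrist_torque'])"
```

```text
t 6.4 pos [469.3  30.2  76.3] yaw 103.73 tilt [-0.002   0.0052] F [-1.3 -0.  11.3] grip 0.148
(468.4, 30.4, 75.8, 143.6) call 1/2: [ 0.0017 -0.0035  0.0022] [ 0.0043  0.0038 -0.6959]
(468.4, 30.4, 75.8, 143.6) call 2/2: [ 0.0028 -0.0027  0.0022] [ 0.0043  0.0038 -0.6959]
[ 0.02378466  0.05992241 -0.038458  ]
```

Emit:
drive_tool:
  series: "0.001 -0.003 0.007 0.004 0.004 -0.1 0;0.001 -0.003 0.007 0.004 0.004 -0.2 0;0.001 -0.003 0.007 0.004 0.004 -0.3 0;0.001 -0.003 0.007 0.004 0.004 -0.4 0;0.001 -0.003 0.007 0.004 0.004 -0.5 0;0.001 -0.003 0.007 0.004 0.004 -0.6 0;0.001 -0.003 0.007 0.004 0.004 -0.7 0;0.001 -0.003 0.007 0.004 0.004 -0.7 0"

```text
time_s: 7.2
eef_pos: [469.6, 30.0, 76.3]
ee_rot: [0.002, 0.471, 0.882, 0.001]
force: [-1.6, -0.6, 11.4]
grip_width: 0.145
```

Emit:
drive_tool:
  series: "0 0 0.007 0 0 -0.1 0;0 0 0.007 0 0 -0.2 0;0 0 0.007 0 0 -0.3 0;0 0 0.007 0 0 -0.4 0;0 0 0.007 0 0 -0.5 0;0 0 0.007 0 0 -0.6 0;0 0 0.007 0 0 -0.67 0;0 0 0.007 0 0 -0.67 0"

```text
time_s: 8.0
eef_pos: [469.8, 29.7, 76.3]
ee_rot: [0.003, 0.316, 0.949, 0.0]
force: [-3.7, -1.4, 14.2]
grip_width: 0.15
```

```bash
python3 -c "
from h import *
plan([(468.4,30.4,75.8,143.6)]); print(telemetry.sense()['wrist_torque'])"
```

```text
t 8.0 pos [469.8  29.7  76.3] yaw 143.1 tilt [-0.0048  0.0026] F [-3.7 -1.4 14.2] grip 0.15
(468.4, 30.4, 75.8, 143.6) 1 call: [ 0.013  -0.0028  0.0039] [ 0.0051  0.0095 -0.0174] rows>= 1
[-0.25239214  0.71177142 -0.11526269]
```

Emit:
drive_tool:
  series: "0.01 -0.002 -0.02 0.005 0.01 -0.02 0;0.01 -0.002 -0.04 0.005 0.01 -0.02 0;0.01 -0.002 -0.07 0.005 0.01 -0.02 0;0.01 -0.002 -0.1 0.005 0.01 -0.02 0;0.01 -0.002 -0.1 0.005 0.01 -0.02 0"

```text
time_s: 8.5
eef_pos: [468.3, 30.5, 88.2]
ee_rot: [-0.001, 0.312, 0.95, 0.0]
force: [-0.1, 0.2, -1.5]
grip_width: 0.148
```

Emit:
drive_tool:
  series: "0 0 -0.03 0 0 0 0;0 0 -0.06 0 0 0 0;0 0 -0.1 0 0 0 0;0 0 -0.1 0 0 0 0"

```text
time_s: 8.9
eef_pos: [468.5, 30.4, 100.8]
ee_rot: [-0.0, 0.312, 0.95, 0.0]
force: [-0.0, 0.7, -0.9]
grip_width: 0.144
```

```bash
python3 -c "
from h import *
plan([(468.4,30.4,175.8,143.6)]); print(telemetry.sense()['wrist_torque'])"
```

```text
t 8.9 pos [468.5  30.4 100.8] yaw 143.67 tilt [0.0004 0.0002] F [-0.   0.7 -0.9] grip 0.144
(468.4, 30.4, 175.8, 143.6) 1 call: [ 0.0012 -0.0007 -0.6252] [ 0.0004 -0.0008  0.0026] rows>= 2
[-0.03243023 -0.02259338  0.05645564]
```

```bash
python3 -c "
from h import *
plan([(468.4,30.4,190,125),(600,282,190,90)])"
```

```text
t 8.9 pos [468.5  30.4 100.8] yaw 143.67 tilt [0.0004 0.0002] F [-0.   0.7 -0.9] grip 0.144
(468.4, 30.4, 190, 125) 1 call: [ 1.200e-03 -7.000e-04 -7.436e-01] [ 2.000e-04 -8.000e-04  6.519e-01] rows>= 3
(600, 282, 190, 90) call 1/3: [0.3628 0.7003 0.    ] [0.     0.     0.4072]
(600, 282, 190, 90) call 2/3: [0.4969 0.6125 0.    ] [0.     0.     0.4072]
(600, 282, 190, 90) call 3/3: [0.6105 0.4993 0.    ] [0.     0.     0.4072]
```

Emit:
drive_tool:
  series: "0 0 -0.15 0 0 0 0;0 0 -0.3 0 0 0 0;0 0 -0.45 0 0 0.1 0;0 0 -0.6 0 0 0.35 0;0 0 -0.74 0 0 0.6 0;0 0 -0.74 0 0 0.65 0;0 0 -0.74 0 0 0.65 0"

```text
time_s: 9.6
eef_pos: [468.3, 30.4, 189.0]
ee_rot: [-0.0, 0.46, 0.888, 0.0]
force: [0.6, -0.2, -0.2]
grip_width: 0.145
```

Emit:
drive_tool:
  series: "0.12 0.23 0 0 0 0.14 0;0.24 0.46 0 0 0 0.28 0;0.36 0.7 0 0 0 0.41 0;0.36 0.7 0 0 0 0.41 0"

```text
time_s: 10.0
eef_pos: [512.4, 116.6, 187.3]
ee_rot: [-0.001, 0.547, 0.837, -0.0]
force: [-0.7, -1.0, -1.2]
grip_width: 0.142
```

Emit:
drive_tool:
  series: "0.16 0.2 0 0 0 0.14 0;0.33 0.4 0 0 0 0.28 0;0.5 0.61 0 0 0 0.41 0;0.5 0.61 0 0 0 0.41 0"

```text
time_s: 10.4
eef_pos: [555.6, 203.0, 185.6]
ee_rot: [-0.002, 0.629, 0.778, -0.001]
force: [0.2, -0.1, -2.1]
grip_width: 0.144
```

Emit:
drive_tool:
  series: "0.2 0.17 0 0 0 0.14 0;0.4 0.33 0 0 0 0.28 0;0.61 0.5 0 0 0 0.41 0;0.61 0.5 0 0 0 0.41 0"

```text
time_s: 10.8
eef_pos: [599.1, 288.9, 183.4]
ee_rot: [-0.003, 0.704, 0.71, -0.002]
force: [-0.4, 0.4, -1.6]
grip_width: 0.148
```

```bash
python3 - <<'E'
from h import *
p=eyes.capture('wrist'); save(p,'w3.png'); plan([(600,282,60,90)])
for o in('tray',): 
  for d in nets.spot_in(o,p): print(d['rect'],d['confidence'])
E
```

```text
t 10.85 pos [598.7 287.3 183.6] yaw 90.58 tilt [ 0.0005 -0.0066] F [ 0.  -0.7 -0.8] grip 0.146
(600, 282, 60, 90) call 1/2: [-0.0226  0.0086  0.5151] [-0.0066 -0.0005  0.01  ]
(600, 282, 60, 90) call 2/2: [-0.0224  0.007   0.5151] [-0.0066 -0.0005  0.01  ]
[262.6, 129.3, 394.0, 237.1] 0.8
```

View pics/w3.png

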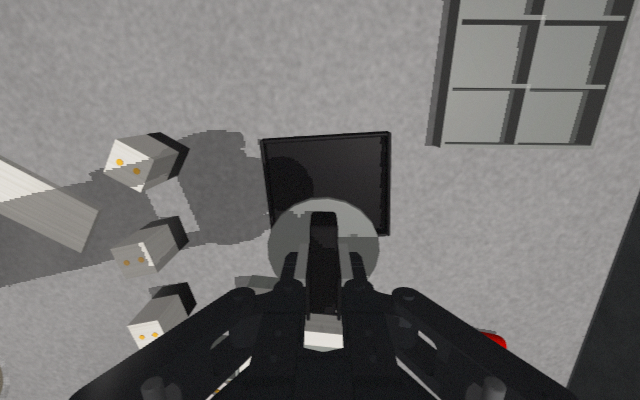

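```bash
python3 - <<'E'
from h import *
p=eyes.capture('wrist')
for n,u,v,z in(('lf',261,139,20),('rf',391,132,20),('rn',389,237,20),('m',128.5,166.5,72),('m',134.5,260.5,72),('m',149,336.5,72)): print(n,ray(p,u,v,z).round(1))
a=ray(p,261,139,20);b=ray(p,391,132,20);c=ray(p,389,237,20);print('centre',(a+c)/2)
E
```

```text
lf [529.5 333.4  20. ]
rf [667.1 342.   20. ]
rn [675.  220.3  20. ]
m [418.2 313.2  72. ]
m [404.1 215.6  72. ]
m [401.  118.1  72. ]
centre [602.26160296 276.83669842  20.        ]
```

```bash
python3 -c "
from h import *
plan([(602,278,100,93.6),(602,278,52,93.6)])"
```

```text
t 10.95 pos [598.6 286.  184.6] yaw 90.45 tilt [ 0.0005 -0.0059] F [0.2 0.1 0.1] grip 0.148
(602, 278, 100, 93.6) 1 call: [-0.0677  0.0318  0.7049] [-0.0117 -0.0014 -0.1098] rows>= 2
(602, 278, 52, 93.6) 1 call: [0.  0.  0.4] [0. 0. 0.] rows>= 1
```

Emit:
drive_tool:
  series: "-0.067 0.032 0.3 -0.01 0 -0.11 0;-0.067 0.032 0.6 -0.01 0 -0.11 0;-0.067 0.032 0.7 -0.01 0 -0.11 0;-0.067 0.032 0.7 -0.01 0 -0.11 0"

```text
time_s: 11.35
eef_pos: [601.3, 277.1, 99.4]
ee_rot: [-0.001, 0.685, 0.729, -0.001]
force: [-0.8, -0.1, -0.6]
grip_width: 0.149
```

Emit:
drive_tool:
  series: "0 0 0.15 0 0 0 0;0 0 0.3 0 0 0 0;0 0 0.37 0 0 0 0;0 0 0.39 0 0 0 0;0 0 0.39 0 0 0 0;0 0 0.39 0 0 0 0"

```text
time_s: 11.95
eef_pos: [601.7, 277.3, 54.0]
ee_rot: [-0.001, 0.685, 0.729, -0.001]
force: [0.5, 0.1, -1.4]
grip_width: 0.146
```

Emit:
drive_tool:
  series: "0 0 0.03 0 0 0 0;0 0 0.05 0 0 0 0;0 0 0.05 0 0 0 0;0 0 0.05 0 0 0 0"

```text
time_s: 12.35
eef_pos: [602.1, 277.4, 48.9]
ee_rot: [-0.0, 0.685, 0.729, 0.0]
force: [-0.9, -0.2, 5.9]
grip_width: 0.145
```

Emit:
drive_tool:
  series: "0 0 0 0 0 0 0.2;0 0 0 0 0 0 0.3;0 0 0 0 0 0 0.45;0 0 0 0 0 0 0.45;0 0 0 0 0 0 0.45;0 0 -0.1 0 0 0 0.45;0 0 -0.2 0 0 0 0.45;0 0 -0.4 0 0 0 0.45;0 0 -0.7 0 0 0 0.45;0 0 -0.99 0 0 0 0.45;0 0 -0.99 0 0 0 0.45;0 0 -0.99 0 0 0 0.45"

```text
time_s: 13.55
eef_pos: [602.4, 277.4, 169.1]
ee_rot: [0.0, 0.685, 0.729, 0.001]
force: [-1.2, -0.3, -0.9]
grip_width: 0.45
```

```bash
python3 - <<'E'
from h import *
p=eyes.capture('wrist'); save(p,'w4.png'); plan([(560,160,190,83.6),(519.7,24.6,140,83.6)])
E
```

```text
t 13.6 pos [601.9 277.3 167.7] yaw 93.6 tilt [ 0.0006 -0.0009] F [-0.6  0.8 -1. ] grip 0.451
(560, 160, 190, 83.6) 1 call: [-0.9531 -0.4102 -0.1863] [-0.002  -0.001   0.3492] rows>= 3
(519.7, 24.6, 140, 83.6) call 1/2: [-0.5794 -0.104   0.2083] [0. 0. 0.]
(519.7, 24.6, 140, 83.6) call 2/2: [-0.5794 -0.104   0.2083] [0. 0. 0.]
```

View pics/w4.png

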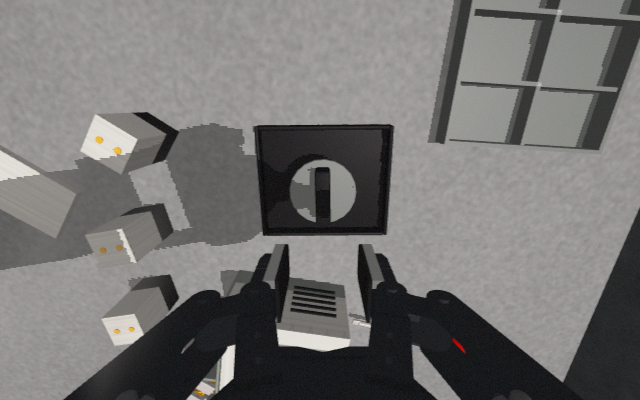

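The cap now stands upright inside the tray (322,190 within the rim 255-392 by 125-235). Next is the hatch fin.

Emit:
drive_tool:
  series: "-0.3 -0.13 -0.18 0 0 0.12 0.45;-0.6 -0.26 -0.18 0 0 0.24 0.4;-0.95 -0.41 -0.18 0 0 0.35 0.3;-0.95 -0.41 -0.18 0 0 0.35 0.3;-0.95 -0.41 -0.18 0 0 0.35 0.3"

```text
time_s: 14.1
eef_pos: [559.7, 159.9, 188.7]
ee_rot: [-0.001, 0.746, 0.666, -0.001]
force: [0.1, 0.1, -0.4]
grip_width: 0.297
```

Emit:
drive_tool:
  series: "-0.3 -0.05 0.1 0 0 0 0.3;-0.6 -0.11 0.2 0 0 0 0.3;-0.9 -0.16 0.3 0 0 0 0.3;-0.9 -0.16 0.3 0 0 0 0.3"

```text
time_s: 14.5
eef_pos: [527.2, 52.8, 150.7]
ee_rot: [-0.002, 0.747, 0.665, -0.002]
force: [0.3, 1.3, -0.6]
grip_width: 0.301
```

```bash
python3 - <<'E'
from h import *
plan([(519.5,26,130,83.6),(519.5,26,74,83.6)])
E
```

```text
t 14.5 pos [527.2  52.8 150.7] yaw 83.41 tilt [-0.0001 -0.0065] F [ 0.3  1.3 -0.6] grip 0.301
(519.5, 26, 130, 83.6) 1 call: [-0.2295 -0.037   0.1727] [-0.0129  0.0002 -0.0066] rows>= 1
(519.5, 26, 74, 83.6) 1 call: [0.     0.     0.4667] [0. 0. 0.] rows>= 2
```

Emit:
drive_tool:
  series: "-0.23 -0.037 0.17 -0.013 0 -0.007 0.3;-0.23 -0.037 0.17 -0.013 0 -0.007 0.3;-0.23 -0.037 0.17 -0.013 0 -0.007 0.3;-0.23 -0.037 0.17 -0.013 0 -0.007 0.3"

```text
time_s: 14.9
eef_pos: [520.3, 27.1, 130.8]
ee_rot: [0.0, 0.745, 0.667, 0.0]
force: [-0.5, 0.8, -0.4]
grip_width: 0.3
```

```bash
python3 - <<'E'
from h import *
p=eyes.capture('wrist'); a=p['frame'][:,:,::-1].copy(); plan([(519.5,26,74,83.6)])
import pickle; pickle.dump(p,open('w5.pkl','wb'))
t=np.radians(-6.4); Rz=np.array([[np.cos(t),-np.sin(t)],[np.sin(t),np.cos(t)]]); O=np.array([519.7,24.6])
W=lambda x,y,z: np.append(O+Rz@[x,y],z)
for x,y,z in((-5,30,90),(5,30,90),(-5,-30,90),(5,-30,90),(-31,120,89),(-31,130,89),(103,130,89),(103,120,89),(28,110,71),(28,-110,71)):
    u,v=proj(p,W(x,y,z)); cv2.circle(a,(int(round(u)),int(round(v))),1,(0,0,255),-1)
cv2.imwrite('pics/w5m.png',cv2.resize(a[40:340,180:580],(800,600),interpolation=cv2.INTER_CUBIC))
E
```

```text
t 14.95 pos [520.2  27.  130.9] yaw 83.69 tilt [0.0001 0.0012] F [-0.4  0.4  0.2] grip 0.299
(519.5, 26, 74, 83.6) 1 call: [-0.0091 -0.0053  0.4738] [ 0.0024 -0.0002  0.0033] rows>= 2
```

View pics/w5m.png

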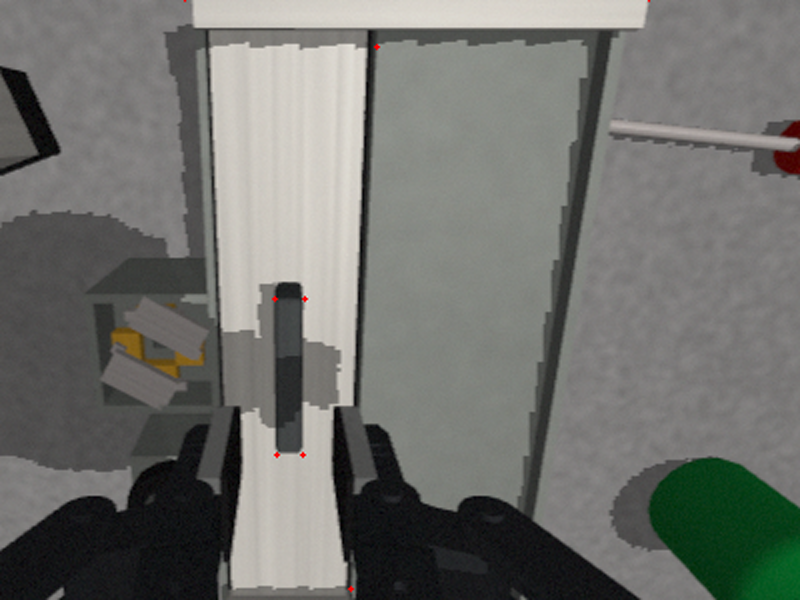

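The model marks fall on the fin's corners (289,370 scaled) within about 0.5 mm, so the rack origin is (519.7,24.6) with yaw -6.4°. Descending onto the fin.

Emit:
drive_tool:
  series: "-0.006 -0.005 0.2 0.002 0 0.003 0.3;-0.006 -0.005 0.4 0.002 0 0.003 0.3;-0.006 -0.005 0.47 0.002 0 0.003 0.3;-0.006 -0.005 0.47 0.002 0 0.003 0.3;-0.006 -0.005 0.47 0.002 0 0.003 0.3"

```text
time_s: 15.45
eef_pos: [520.3, 26.5, 75.5]
ee_rot: [0.001, 0.745, 0.667, 0.001]
force: [0.8, -0.4, 0.3]
grip_width: 0.303
```

Emit:
drive_tool:
  series: "0 0 0 0 0 0 0.2;0 0 0 0 0 0 0;0 0 0 0 0 0 0;0 0 0 0 0 0 0;0 0 0 0 0 0 0"

```text
time_s: 15.95
eef_pos: [521.0, 26.5, 76.9]
ee_rot: [0.002, 0.745, 0.667, 0.001]
force: [-0.6, 0.8, 7.2]
grip_width: 0.097
```

Emit:
drive_tool:
  series: "0 0 -0.03 0 0 0 0;0 0 -0.06 0 0 0 0;0 0 -0.09 0 0 0 0;0 0 -0.12 0 0 0 0;0 0 -0.13 0 0 0 0;0 0 -0.13 0 0 0 0;0 0 -0.13 0 0 0 0"

```text
time_s: 16.65
eef_pos: [520.9, 26.5, 92.3]
ee_rot: [0.001, 0.745, 0.667, 0.001]
force: [-0.1, -0.0, -1.8]
grip_width: 0.094
```

```bash
python3 - <<'E'
from h import *
t=np.radians(-6.4); d=70*np.array([np.cos(t),np.sin(t)])
s,P,R=now()
plan([(P[0]+d[0],P[1]+d[1],P[2],83.6)]); print(s['wrist_torque'])
E
```

```text
t 16.65 pos [520.9  26.5  92.3] yaw 83.64 tilt [-0.     0.004] F [-0.1 -0.  -1.8] grip 0.094
(np.float64(590.4367755425822), np.float64(18.737754694506858), np.float64(92.33860859404805), 83.6) 1 call: [-4.000e-04  5.833e-01  2.300e-03] [0.0079 0.     0.0013] rows>= 2
[-0.00081462 -0.00238612 -0.03555397]
```

Emit:
drive_tool:
  series: "0 0.1 0 0.006 0 0 0;0 0.2 0 0.006 0 0 0;0 0.3 0 0.006 0 0 0;0 0.4 0 0.006 0 0 0;0 0.5 0 0.006 0 0 0;0 0.583 0 0.006 0 0 0;0 0.583 0 0.006 0 0 0;0 0.583 0 0.006 0 0 0"

```text
time_s: 17.45
eef_pos: [589.9, 18.9, 92.2]
ee_rot: [-0.0, 0.745, 0.667, 0.0]
force: [-0.6, -0.2, -2.2]
grip_width: 0.095
```

```bash
python3 - <<'E'
from h import *
plan([(590.4,18.7,88,83.6)]); print(telemetry.sense()['wrist_torque'])
E
```

```text
t 17.45 pos [589.9  18.9  92.2] yaw 83.64 tilt [ 0.0001 -0.0001] F [-0.6 -0.2 -2.2] grip 0.095
(590.4, 18.7, 88, 83.6) 1 call: [-0.0011  0.0043  0.035 ] [-0.0002 -0.0002  0.0015] rows>= 1
[0.02889505 0.05894423 0.06293808]
```

Emit:
drive_tool:
  series: "0 0.006 0.015 0 0 0 0;0 0.006 0.03 0 0 0 0;0 0.006 0.042 0 0 0 0;0 0.006 0.042 0 0 0 0;0 0.006 0.042 0 0 0 0"

```text
time_s: 17.95
eef_pos: [590.3, 18.9, 87.9]
ee_rot: [-0.0, 0.745, 0.667, -0.0]
force: [-3.6, 0.3, 5.3]
grip_width: 0.1
```

Emit:
drive_tool:
  series: "0 0 0 0 0 0 0.15;0 0 0 0 0 0 0.25;0 0 0 0 0 0 0.3;0 0 0 0 0 0 0.3;0 0 -0.1 0 0 0 0.3;0 0 -0.3 0 0 0 0.3;0 0 -0.6 0 0 0 0.3;0 0 -0.99 0 0 0 0.5;0 0 -0.99 0 0 0 0.6;0 0 -0.99 0 0 0 0.6;0 0 -0.99 0 0 0 0.6"

```text
time_s: 19.05
eef_pos: [589.9, 19.0, 205.9]
ee_rot: [-0.001, 0.745, 0.667, -0.001]
force: [-0.1, -0.5, 0.4]
grip_width: 0.599
```

```bash
python3 - <<'E'
from h import *
plan([(520,40,230,83.6)])
E
```

```text
t 19.05 pos [589.9  19.  205.9] yaw 83.65 tilt [ 0.    -0.002] F [-0.1 -0.5  0.4] grip 0.599
(520, 40, 230, 83.6) 1 call: [ 0.1099 -0.5984 -0.1993] [-0.0041 -0.0001  0.0018] rows>= 2
```

```bash
python3 - <<'E'
from h import *
plan([(500,110,225,83.6),(440,130,225,83.6)])
E
```

```text
t 19.05 pos [589.9  19.  205.9] yaw 83.65 tilt [ 0.    -0.002] F [-0.1 -0.5  0.4] grip 0.599
(500, 110, 225, 83.6) 1 call: [ 0.6712 -0.8285 -0.1572] [-0.0041 -0.0001  0.0018] rows>= 3
(440, 130, 225, 83.6) 1 call: [ 0.1099 -0.5155  0.    ] [0. 0. 0.] rows>= 2
```

Emit:
drive_tool:
  series: "0.67 -0.83 -0.16 0 0 0 0.6;0.67 -0.83 -0.16 0 0 0 0.6;0.67 -0.83 -0.16 0 0 0 0.6;0.67 -0.83 -0.16 0 0 0 0.6"

```text
time_s: 19.45
eef_pos: [497.6, 112.1, 225.4]
ee_rot: [-0.001, 0.744, 0.668, -0.001]
force: [1.4, -1.3, 0.3]
grip_width: 0.594
```

Emit:
drive_tool:
  series: "0.11 -0.515 0 0 0 0 0.6;0.11 -0.515 0 0 0 0 0.6;0.11 -0.515 0 0 0 0 0.6;0.11 -0.515 0 0 0 0 0.6"

```text
time_s: 19.85
eef_pos: [438.3, 131.4, 225.3]
ee_rot: [-0.001, 0.744, 0.668, -0.001]
force: [0.7, -0.2, -0.7]
grip_width: 0.599
```

```bash
python3 - <<'E'
from h import *
plan([])
p=eyes.capture('wrist'); save(p,'w6.png')
for d in nets.spot_in('module0',p): print(np.round(d['rect']),d['confidence'])
import pickle; pickle.dump(p,open('w6.pkl','wb'))
E
```

```text
t 19.85 pos [438.3 131.4 225.3] yaw 83.81 tilt [ 0.0001 -0.0034] F [ 0.7 -0.2 -0.7] grip 0.599
[258.  79. 307. 128.] 0.97
[293.   0. 328.  12.] 0.64
[272. 165. 314. 216.] 0.57
```

View pics/w6.png

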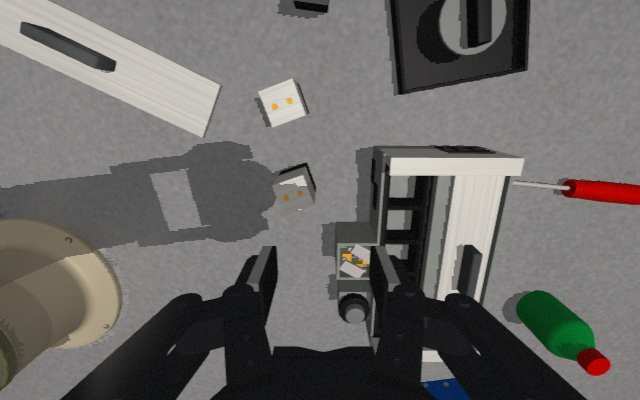

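The hatch lies parked on the deck (fin at 468,270) with the bays open. Modules are seen at 293,195 and 282,103. I'll localise modules from their orange dots from here on.

```bash
cat >> h.py <<'E'
def mods(p):
    hsv=cv2.cvtColor(p['frame'],cv2.COLOR_RGB2HSV); m=cv2.inRange(hsv,(12,130,70),(28,255,255))
    n,_,st,c=cv2.connectedComponentsWithStats(m); out=[]
    pts=[ray(p,*c[i],72)[:2] for i in range(1,n) if st[i,4]>=3]
    for i in range(len(pts)):
        for j in range(i):
            d=pts[i]-pts[j]; L=np.linalg.norm(d)
            if 8<L<26: out.append(((pts[i]+pts[j])/2,L,((np.degrees(np.arctan2(d[1],d[0]))-83.6+45)%90)-45+83.6))
    for c,L,y in out: print('mod',c.round(1),'L',round(L,1),'toolyaw',round(y,1))
    return out
E
python3 - <<'E'
from h import *
import pickle; p=pickle.load(open('w6.pkl','rb')); mods(p)
for n in('top','side'): print(n); mods(eyes.capture(n))
E
```

```text
mod [404.6 218.8] L 16.0 toolyaw 103.7
mod [402.1 123.5] L 16.1 toolyaw 102.4
top
side
```

```bash
python3 - <<'E'
from h import *
plan([(402.1,123.5,125,102.4)])
E
```

```text
t 20.05 pos [438.3 131.4 225.2] yaw 83.79 tilt [ 0.0002 -0.0038] F [-0.5  0.1  0.4] grip 0.599
(402.1, 123.5, 125, 102.4) 1 call: [-0.0985 -0.2897  0.8364] [-0.0074 -0.0016 -0.6497] rows>= 3
```

Emit:
drive_tool:
  series: "-0.1 -0.29 0.25 -0.007 0 -0.2 0.7;-0.1 -0.29 0.5 -0.007 0 -0.4 0.7;-0.1 -0.29 0.75 -0.007 0 -0.65 0.7;-0.1 -0.29 0.836 -0.007 0 -0.65 0.7;-0.1 -0.29 0.836 -0.007 0 -0.65 0.7"

```text
time_s: 20.55
eef_pos: [402.0, 123.1, 124.3]
ee_rot: [-0.001, 0.628, 0.778, -0.001]
force: [0.5, -0.1, 0.5]
grip_width: 0.703
```

```bash
python3 - <<'E'
from h import *
p=eyes.capture('wrist'); save(p,'w7.png'); m=mods(p)
c,L,y=min(m,key=lambda a:np.linalg.norm(a[0]-[402,123]))
plan([(*c,55,y)])
E
```

```text
mod [405. 219.] L 16.1 toolyaw 103.3
mod [402.5 123.4] L 16.3 toolyaw 102.7
mod [451.7  40.1] L 13.0 toolyaw 101.6
t 20.6 pos [402.6 123.2 125.4] yaw 102.22 tilt [ 0.0009 -0.0002] F [ 0.   0.1 -0.1] grip 0.697
(np.float64(402.49203903618417), np.float64(123.39403231865438), 55, np.float64(102.72383381633134)) 1 call: [ 1.100e-03 -5.000e-04  5.868e-01] [-0.0004 -0.0018 -0.0174] rows>= 2
```

View pics/w7.png

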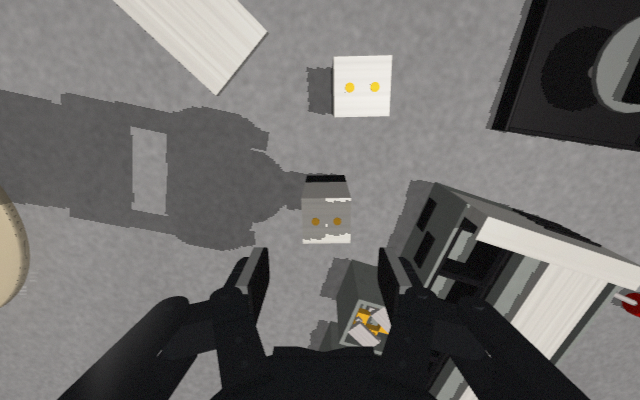

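The module's top face (302-351 by 197-243) is square to the jaws, with the dots at its centre. Grasping.

Emit:
drive_tool:
  series: "0 0 0.3 0 0 -0.017 0.7;0 0 0.5 0 0 -0.017 0.7;0 0 0.587 0 0 -0.017 0.7;0 0 0.587 0 0 -0.017 0.7;0 0 0.587 0 0 -0.017 0.7"

```text
time_s: 21.1
eef_pos: [403.6, 123.3, 56.2]
ee_rot: [0.0, 0.625, 0.781, 0.001]
force: [0.7, -0.2, -0.2]
grip_width: 0.696
```

Emit:
drive_tool:
  series: "0 0 0 0 0 0 0.5;0 0 0 0 0 0 0.3;0 0 0 0 0 0 0.3;0 0 0 0 0 0 0.3;0 0 0 0 0 0 0.3;0 0 -0.05 0 0 0 0.3;0 0 -0.3 0 0 0 0.3;0 0 -0.7 0 0 0 0.3;0 0 -0.95 0 0 0 0.3;0 0 -0.95 0 0 0 0.3;0 0 -0.95 0 0 0 0.3"

```text
time_s: 22.2
eef_pos: [403.2, 123.2, 170.3]
ee_rot: [0.001, 0.625, 0.781, 0.001]
force: [-0.5, 0.2, -2.0]
grip_width: 0.403
```

```bash
cat >> h.py <<'E'
O=np.array([519.7,24.6]); t_=np.radians(-6.4); Rz=np.array([[np.cos(t_),-np.sin(t_)],[np.sin(t_),np.cos(t_)]])
bay=lambda i: O+Rz@[0,44*(i-2)]
def held(p,up=17):
    """dots of held module, in tool frame relative to TCP (mm), jaw plane"""
    s,P,R=now(); hsv=cv2.cvtColor(p['frame'],cv2.COLOR_RGB2HSV); m=cv2.inRange(hsv,(12,130,70),(28,255,255))
    n,_,st,c=cv2.connectedComponentsWithStats(m)
    for i in range(1,n):
        if st[i,4]>=3:
            q=R.T@(ray(p,*c[i],P[2]+up)-P)
            if np.hypot(*q[:2])<30: print('dot tool',q.round(1),'area',st[i,4],c[i].round())
E
python3 - <<'E'
from h import *
p=eyes.capture('wrist'); save(p,'w8.png'); held(p); b=bay(3); print(b)
plan([(450,100,170,90),(*b,170,83.6),(*b,130,83.6)])
E
```

```text
dot tool [  1.3  -8.9 -17. ] area 89 [308. 270.]
dot tool [  1.4   7.  -17. ] area 91 [339. 270.]
[524.60463302  68.32578844]
t 22.25 pos [402.8 123.2 169.5] yaw 102.67 tilt [0.0007 0.0006] F [-0.1 -0.7 -2. ] grip 0.401
(450, 100, 170, 90) 1 call: [-0.2749  0.3414 -0.0039] [ 0.001  -0.0015  0.4424] rows>= 2
(np.float64(524.6046330170784), np.float64(68.32578844306624), 170, 83.6) 1 call: [-0.264   0.6217  0.    ] [0.     0.     0.2234] rows>= 2
(np.float64(524.6046330170784), np.float64(68.32578844306624), 130, 83.6) 1 call: [0.     0.     0.3333] [0. 0. 0.] rows>= 1
```

Emit:
drive_tool:
  series: "-0.27 0.34 0 0 0 0.44 0.3;-0.27 0.34 0 0 0 0.44 0.3;-0.27 0.34 0 0 0 0.44 0.3;-0.27 0.34 0 0 0 0.44 0.3"

```text
time_s: 22.65
eef_pos: [448.8, 100.7, 168.5]
ee_rot: [-0.001, 0.706, 0.708, -0.0]
force: [-0.3, 0.6, -1.7]
grip_width: 0.404
```

Emit:
drive_tool:
  series: "-0.13 0.31 0 0 0 0.11 0.3;-0.27 0.62 0 0 0 0.22 0.3;-0.27 0.62 0 0 0 0.22 0.3;-0.27 0.62 0 0 0 0.22 0.3;-0.27 0.62 0 0 0 0.22 0.3"

```text
time_s: 23.15
eef_pos: [522.2, 69.2, 168.1]
ee_rot: [-0.002, 0.743, 0.669, -0.001]
force: [-0.6, 0.7, -0.4]
grip_width: 0.404
```

```bash
python3 - <<'E'
from h import *
p=eyes.capture('wrist'); held(p)
plan([(525.4,66.9,120,83.6)])
E
```

```text
dot tool [  1.4  -9.4 -17. ] area 92 [308. 270.]
dot tool [  1.7   6.4 -17. ] area 89 [339. 270.]
t 23.2 pos [522.3  69.3 168.3] yaw 83.99 tilt [ 0.0008 -0.003 ] F [-0.2  0.6 -1.5] grip 0.401
(525.4, 66.9, 120, 83.6) 1 call: [-0.0173  0.029   0.4023] [-0.006  -0.0017  0.0136] rows>= 1
```

Emit:
drive_tool:
  series: "-0.017 0.029 0.15 -0.006 0 0.014 0.3;-0.017 0.029 0.3 -0.006 0 0.014 0.3;-0.017 0.029 0.39 -0.006 0 0.014 0.3;-0.017 0.029 0.39 -0.006 0 0.014 0.3;-0.017 0.029 0.39 -0.006 0 0.014 0.3"

```text
time_s: 23.7
eef_pos: [525.5, 67.1, 122.1]
ee_rot: [-0.0, 0.745, 0.667, 0.001]
force: [0.5, -0.0, -0.8]
grip_width: 0.404
```

```bash
python3 - <<'E'
from h import *
p=eyes.capture('wrist'); held(p); a=p['frame'][:,:,::-1].copy()
for i in range(5):
  for sx in(-1,1):
    for sy in(-1,1):
      q=bay(i)+Rz@[sx*19.2,sy*19.2]; u,v=proj(p,np.append(q,60)); cv2.circle(a,(int(round(u)),int(round(v))),1,(0,0,255),-1)
cv2.imwrite('pics/w9m.png',cv2.resize(a[60:310,200:520],(768,600),interpolation=cv2.INTER_CUBIC))
plan([(525.4,66.9,80,83.6)])
E
```

```text
dot tool [  1.5  -9.5 -17. ] area 90 [308. 270.]
dot tool [  1.8   6.3 -17. ] area 89 [339. 270.]
t 23.75 pos [525.7  67.1 122.4] yaw 83.61 tilt [0.0009 0.0014] F [-0.9  0.1 -1.3] grip 0.402
(525.4, 66.9, 80, 83.6) 1 call: [-0.0019 -0.0028  0.3533] [ 0.0028 -0.0017  0.0003] rows>= 1
```

View pics/w9m.png

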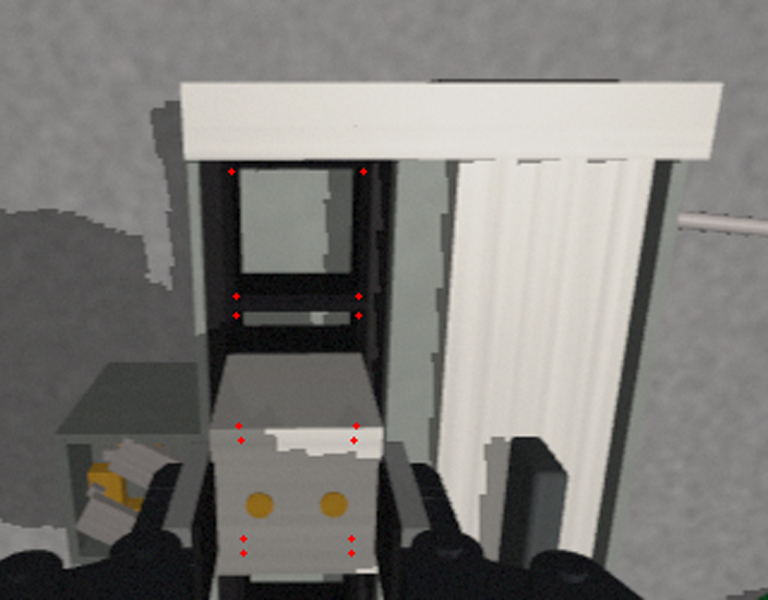

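Model marks agree with the bay edges: bay 4's mouth is at 232-363 scaled, and the held module is centred over bay 3. Lowering with force checks.

Emit:
drive_tool:
  series: "-0.002 -0.003 0.03 0.003 0 0 0.3;-0.002 -0.003 0.07 0.003 0 0 0.3;-0.002 -0.003 0.11 0.003 0 0 0.3;-0.002 -0.003 0.14 0.003 0 0 0.3;-0.002 -0.003 0.14 0.003 0 0 0.3"

```text
time_s: 24.25
eef_pos: [525.2, 66.9, 105.0]
ee_rot: [-0.001, 0.745, 0.667, 0.0]
force: [-0.1, -0.3, -1.3]
grip_width: 0.401
```

```bash
python3 - <<'E'
from h import *
plan([(525.4,66.9,80,83.6)]);print(telemetry.sense()['wrist_torque'])
E
```

```text
t 24.25 pos [525.2  66.9 105. ] yaw 83.61 tilt [ 0.0009 -0.0008] F [-0.1 -0.3 -1.3] grip 0.401
(525.4, 66.9, 80, 83.6) 1 call: [0.0004 0.0018 0.2083] [-0.0017 -0.0017  0.0002] rows>= 1
[-0.00299118  0.01225507 -0.01807432]
```

Emit:
drive_tool:
  series: "0 0.002 0.05 0 0 0 0.3;0 0.002 0.1 0 0 0 0.3;0 0.002 0.15 0 0 0 0.3;0 0.002 0.18 0 0 0 0.3;0 0.002 0.2 0 0 0 0.3;0 0.002 0.2 0 0 0 0.3;0 0.002 0.2 0 0 0 0.3"

```text
time_s: 24.95
eef_pos: [525.4, 67.0, 83.7]
ee_rot: [-0.0, 0.745, 0.667, 0.0]
force: [-12.8, 0.3, 30.0]
grip_width: 0.403
```

Emit:
drive_tool:
  series: "0 0 0 0 0 0 0.5;0 0 0 0 0 0 0.53;0 0 0 0 0 0 0.53;0 0 -0.2 0 0 0 0.53;0 0 -0.5 0 0 0 0.55;0 0 -0.9 0 0 0 0.7;0 0 -0.9 0 0 0 0.7;0 0 -0.9 0 0 0 0.7"

```text
time_s: 25.75
eef_pos: [525.6, 66.9, 192.0]
ee_rot: [0.0, 0.745, 0.667, 0.001]
force: [0.4, -0.6, -0.8]
grip_width: 0.702
```

```bash
python3 - <<'E'
from h import *
p=eyes.capture('wrist'); save(p,'w10.png')
hsv=cv2.cvtColor(p['frame'],cv2.COLOR_RGB2HSV); m=cv2.inRange(hsv,(12,130,70),(28,255,255))
n,_,st,c=cv2.connectedComponentsWithStats(m)
d=[c[i] for i in range(1,n) if st[i,4]>15]
for q in d: print(q.round(1),'at98',ray(p,*q,98).round(1))
print('expect',bay(3))
mods(p)
plan([(450,190,190,95),(405,218.8,125,103.5)])
E
```

```text
[164.7  28.2] at98 [424.  213.8  98. ]
[147.3  35.7] at98 [409.9 210.5  98. ]
[312.6 202.5] at98 [515.1  68.   98. ]
[330.8 202.4] at98 [531.1  66.3  98. ]
[269.5 229.8] at98 [472.9  46.3  98. ]
expect [524.60463302  68.32578844]
mod [404.2 219.2] L 16.1 toolyaw 103.2
mod [522.   58.4] L 17.8 toolyaw 84.0
t 25.8 pos [525.1  66.9 190.9] yaw 83.63 tilt [ 0.0005 -0.0014] F [ 0.3  0.7 -0.5] grip 0.695
(450, 190, 190, 95) 1 call: [ 0.9502 -0.7358  0.0091] [-0.0027 -0.0013 -0.3969] rows>= 3
(405, 218.8, 125, 103.5) 1 call: [ 0.2718 -0.3527  0.5417] [ 0.      0.     -0.2967] rows>= 2
```

Emit:
drive_tool:
  series: "0.3 -0.25 0 0 0 -0.13 0.7;0.6 -0.5 0 0 0 -0.26 0.7;0.95 -0.735 0 0 0 -0.4 0.7;0.95 -0.735 0 0 0 -0.4 0.7;0.95 -0.735 0 0 0 -0.4 0.7"

```text
time_s: 26.3
eef_pos: [449.4, 190.5, 190.0]
ee_rot: [-0.001, 0.674, 0.738, -0.001]
force: [-0.2, -0.0, 0.0]
grip_width: 0.698
```

Emit:
drive_tool:
  series: "0.27 -0.35 0.2 0 0 -0.3 0.7;0.27 -0.35 0.4 0 0 -0.3 0.7;0.27 -0.35 0.54 0 0 -0.3 0.7;0.27 -0.35 0.54 0 0 -0.3 0.7;0.27 -0.35 0.54 0 0 -0.3 0.7"

```text
time_s: 26.8
eef_pos: [405.2, 218.1, 125.3]
ee_rot: [-0.001, 0.618, 0.786, -0.001]
force: [0.6, 0.4, 1.5]
grip_width: 0.698
```

```bash
python3 - <<'E'
from h import *
p=eyes.capture('wrist'); m=mods(p)
c,L,y=min(m,key=lambda a:np.linalg.norm(a[0]-[404.5,219])); R=Rdown(y)
plan([(*(c+R[:2,1]*.9),54,y)])
E
```

```text
mod [447.1 331.4] L 16.2 toolyaw 76.8
mod [405.  218.4] L 16.2 toolyaw 103.0
t 26.85 pos [405.4 218.3 125.8] yaw 103.68 tilt [ 0.0009 -0.0026] F [ 0.2 -1.  -0.1] grip 0.698
(np.float64(405.8984677256174), np.float64(218.55474277858139), 54, np.float64(102.97670287290569)) 1 call: [1.000e-04 6.300e-03 5.983e-01] [-0.0052 -0.0018  0.0246] rows>= 2
```

Emit:
drive_tool:
  series: "0 0.006 0.3 -0.005 0 0.025 0.7;0 0.006 0.5 -0.005 0 0.025 0.7;0 0.006 0.6 -0.005 0 0.025 0.7;0 0.006 0.6 -0.005 0 0.025 0.7;0 0.006 0.6 -0.005 0 0.025 0.7"

```text
time_s: 27.35
eef_pos: [406.8, 218.4, 54.7]
ee_rot: [0.0, 0.623, 0.782, 0.001]
force: [0.2, -0.1, 0.9]
grip_width: 0.7
```

Emit:
drive_tool:
  series: "0 0 0 0 0 0 0.5;0 0 0 0 0 0 0.3;0 0 0 0 0 0 0.3;0 0 0 0 0 0 0.3;0 0 0 0 0 0 0.3;0 0 -0.05 0 0 0 0.3;0 0 -0.3 0 0 0 0.3;0 0 -0.7 0 0 0 0.3;0 0 -0.95 0 0 0 0.3;0 0 -0.95 0 0 0 0.3;0 0 -0.95 0 0 0 0.3"

```text
time_s: 28.45
eef_pos: [406.5, 218.3, 168.9]
ee_rot: [0.0, 0.623, 0.782, 0.001]
force: [-1.1, 0.4, -2.0]
grip_width: 0.403
```

```bash
python3 - <<'E'
from h import *
p=eyes.capture('wrist'); held(p); b=bay(2); print(b)
plan([(440,125,175,93),(490,50,175,83.6),(*b,175,83.6)])
E
```

```text
dot tool [  0.2  -9.  -17. ] area 92 [308. 272.]
dot tool [  0.4   7.1 -17. ] area 93 [339. 272.]
[519.7  24.6]
t 28.5 pos [406.1 218.2 168. ] yaw 102.93 tilt [0.0009 0.0001] F [-0.6  0.9 -1.5] grip 0.407
(440, 125, 175, 93) 1 call: [-0.8199  0.1019 -0.0588] [-1.000e-04 -1.700e-03  3.466e-01] rows>= 2
(490, 50, 175, 83.6) 1 call: [-0.646   0.3834  0.    ] [0.     0.     0.3281] rows>= 2
(np.float64(519.7), np.float64(24.6), 175, 83.6) 1 call: [-0.1828  0.2696  0.    ] [0. 0. 0.] rows>= 1
```

Emit:
drive_tool:
  series: "-0.27 0.03 -0.06 0 0 0.12 0.3;-0.54 0.07 -0.06 0 0 0.24 0.3;-0.82 0.1 -0.06 0 0 0.35 0.3;-0.82 0.1 -0.06 0 0 0.35 0.3"

```text
time_s: 28.9
eef_pos: [440.2, 122.2, 173.7]
ee_rot: [-0.001, 0.691, 0.723, -0.001]
force: [-0.5, 0.2, -0.7]
grip_width: 0.405
```

Emit:
drive_tool:
  series: "-0.22 0.13 0 0 0 0.11 0.3;-0.43 0.26 0 0 0 0.22 0.3;-0.65 0.38 0 0 0 0.33 0.3;-0.65 0.38 0 0 0 0.33 0.3;-0.65 0.38 0 0 0 0.33 0.3"

```text
time_s: 29.4
eef_pos: [488.7, 46.7, 172.4]
ee_rot: [-0.002, 0.748, 0.664, -0.002]
force: [0.3, 0.4, -1.1]
grip_width: 0.405
```

```bash
python3 - <<'E'
from h import *
plan([(520.6,24.2,122,83.6)])
E
```

```text
t 29.4 pos [488.7  46.7 172.4] yaw 83.17 tilt [ 0.0002 -0.0054] F [ 0.3  0.4 -1.1] grip 0.405
(520.6, 24.2, 122, 83.6) 1 call: [-0.1544  0.2888  0.4185] [-0.0107 -0.0004 -0.0149] rows>= 2
```

Emit:
drive_tool:
  series: "-0.154 0.289 0 -0.01 0 -0.015 0.3;-0.154 0.289 0 -0.01 0 -0.015 0.3;-0.154 0.289 0.2 -0.01 0 -0.015 0.3;-0.154 0.289 0.41 -0.01 0 -0.015 0.3;-0.154 0.289 0.41 -0.01 0 -0.015 0.3;-0.154 0.289 0.41 -0.01 0 -0.015 0.3"

```text
time_s: 30.0
eef_pos: [520.3, 25.1, 123.3]
ee_rot: [-0.001, 0.745, 0.667, -0.0]
force: [0.4, 0.7, -0.9]
grip_width: 0.401
```

```bash
python3 - <<'E'
from h import *
p=eyes.capture('wrist'); held(p); plan([(520.6,24.2,80,83.6)])
E
```

```text
dot tool [  0.8  -9.9 -17. ] area 92 [307. 272.]
dot tool [  1.1   6.1 -17. ] area 94 [339. 272.]
t 30.05 pos [520.8  24.9 124. ] yaw 83.66 tilt [0.0002 0.0006] F [ 0.3  0.  -0.4] grip 0.406
(520.6, 24.2, 80, 83.6) 1 call: [-0.0058 -0.0013  0.3667] [ 0.0012 -0.0004  0.0022] rows>= 1
```

Emit:
drive_tool:
  series: "-0.006 -0.001 0.04 0 0 0 0.3;-0.006 -0.001 0.08 0 0 0 0.3;-0.006 -0.001 0.12 0 0 0 0.3;-0.006 -0.001 0.16 0 0 0 0.3;-0.006 -0.001 0.16 0 0 0 0.3"

```text
time_s: 30.55
eef_pos: [520.7, 24.1, 104.3]
ee_rot: [0.0, 0.745, 0.667, 0.0]
force: [1.9, 0.7, -2.1]
grip_width: 0.401
```

```bash
python3 - <<'E'
from h import *
plan([(520.6,24.2,80,83.6)]);print(telemetry.sense()['wrist_torque'])
E
```

```text
t 30.55 pos [520.7  24.1 104.3] yaw 83.65 tilt [0.0003 0.0006] F [ 1.9  0.7 -2.1] grip 0.401
(520.6, 24.2, 80, 83.6) 1 call: [ 0.0005 -0.0011  0.2023] [ 0.0013 -0.0006  0.0018] rows>= 1
[-0.0464911  -0.289758   -0.08689485]
```

Emit:
drive_tool:
  series: "0 0 0.05 0 0 0 0.3;0 0 0.1 0 0 0 0.3;0 0 0.14 0 0 0 0.3;0 0 0.17 0 0 0 0.3;0 0 0.19 0 0 0 0.3;0 0 0.2 0 0 0 0.3;0 0 0.2 0 0 0 0.3"

```text
time_s: 31.25
eef_pos: [520.8, 24.1, 82.1]
ee_rot: [0.0, 0.745, 0.667, 0.0]
force: [-7.6, 0.6, 21.0]
grip_width: 0.403
```

Emit:
drive_tool:
  series: "0 0 0 0 0 0 0.5;0 0 0 0 0 0 0.53;0 0 0 0 0 0 0.53;0 0 -0.2 0 0 0 0.53;0 0 -0.5 0 0 0 0.55;0 0 -0.9 0 0 0 0.7;0 0 -0.9 0 0 0 0.7;0 0 -0.9 0 0 0 0.7"

```text
time_s: 32.05
eef_pos: [520.8, 24.1, 190.5]
ee_rot: [0.001, 0.745, 0.667, 0.001]
force: [0.1, -0.1, -0.2]
grip_width: 0.699
```

```bash
python3 - <<'E'
from h import *
p=eyes.capture('wrist'); save(p,'w11.png')
hsv=cv2.cvtColor(p['frame'],cv2.COLOR_RGB2HSV); m=cv2.inRange(hsv,(12,130,70),(28,255,255))
n,_,st,c=cv2.connectedComponentsWithStats(m)
for i in range(1,n):
  if st[i,4]>15: print(c[i].round(1),'at98',ray(p,*c[i],98).round(1))
plan([(470,120,200,83.6),(455,235,200,78),(447,331,130,76.8)])
E
```

```text
[312.  153.3] at98 [515.3  68.5  98. ]
[331.4 153.2] at98 [531.3  66.7  98. ]
[258.6 186.4] at98 [466.3  45.3  98. ]
[277.6 195.8] at98 [481.1  35.2  98. ]
[312.3 203.1] at98 [510.3  25.2  98. ]
[330.6 203.1] at98 [526.2  23.4  98. ]
t 32.1 pos [520.3  24.2 189.4] yaw 83.67 tilt [0. 0.] F [ 0.3  0.3 -0.7] grip 0.703
(470, 120, 200, 83.6) 1 call: [ 0.7475 -0.5047 -0.0886] [ 0.0001 -0.0001  0.0025] rows>= 3
(455, 235, 200, 78) 1 call: [ 0.9384 -0.231   0.    ] [0.     0.     0.1955] rows>= 3
(447, 331, 130, 76.8) 1 call: [ 0.7687 -0.2315  0.5833] [0.     0.     0.0419] rows>= 3
```

Emit:
drive_tool:
  series: "0.25 -0.17 -0.09 0 0 0 0.7;0.5 -0.34 -0.09 0 0 0 0.7;0.75 -0.5 -0.09 0 0 0 0.7;0.75 -0.5 -0.09 0 0 0 0.7"

```text
time_s: 32.5
eef_pos: [468.4, 123.0, 198.8]
ee_rot: [-0.001, 0.744, 0.668, -0.001]
force: [0.2, -0.2, -1.5]
grip_width: 0.697
```

Emit:
drive_tool:
  series: "0.31 -0.08 0 0 0 0.06 0.7;0.62 -0.16 0 0 0 0.12 0.7;0.94 -0.23 0 0 0 0.2 0.7;0.94 -0.23 0 0 0 0.2 0.7"

```text
time_s: 32.9
eef_pos: [452.0, 240.8, 197.5]
ee_rot: [-0.002, 0.775, 0.631, -0.002]
force: [-0.4, -0.3, -1.1]
grip_width: 0.699
```

Emit:
drive_tool:
  series: "0.26 -0.08 0.19 0 0 0.04 0.7;0.5 -0.16 0.4 0 0 0.04 0.7;0.77 -0.23 0.58 0 0 0.04 0.7;0.77 -0.23 0.58 0 0 0.04 0.7;0.77 -0.23 0.58 0 0 0.04 0.7;0.77 -0.23 0.58 0 0 0.04 0.7"

```text
time_s: 33.5
eef_pos: [443.9, 335.9, 128.1]
ee_rot: [-0.002, 0.782, 0.623, -0.002]
force: [1.1, 0.2, 0.8]
grip_width: 0.705
```

```bash
python3 - <<'E'
from h import *
p=eyes.capture('wrist'); save(p,'w12.png'); m=mods(p)
c,L,y=min(m,key=lambda a:np.linalg.norm(a[0]-[447,331])); R=Rdown(y)
plan([(*(c+R[:2,1]*.9),54,y)])
E
```

```text
mod [446.7 330.6] L 16.0 toolyaw 77.0
t 33.55 pos [444.  335.9 128.4] yaw 77.08 tilt [-0.0004 -0.0051] F [0.1 0.1 0.2] grip 0.7
(np.float64(447.58231448639765), np.float64(330.4168494796883), 54, np.float64(77.02502443131647)) 1 call: [-0.0376  0.0427  0.62  ] [-0.0102  0.0007  0.0019] rows>= 2
```

Emit:
drive_tool:
  series: "-0.038 0.043 0.2 -0.01 0 0 0.7;-0.038 0.043 0.4 -0.01 0 0 0.7;-0.038 0.043 0.55 -0.01 0 0 0.7;-0.038 0.043 0.62 -0.01 0 0 0.7;-0.038 0.043 0.62 -0.01 0 0 0.7;-0.038 0.043 0.62 -0.01 0 0 0.7"

```text
time_s: 34.15
eef_pos: [448.3, 330.3, 55.1]
ee_rot: [0.0, 0.782, 0.623, 0.001]
force: [-0.5, -0.2, -0.4]
grip_width: 0.699
```

Emit:
drive_tool:
  series: "0 0 0 0 0 0 0.5;0 0 0 0 0 0 0.3;0 0 0 0 0 0 0.3;0 0 0 0 0 0 0.3;0 0 0 0 0 0 0.3;0 0 -0.05 0 0 0 0.3;0 0 -0.3 0 0 0 0.3;0 0 -0.7 0 0 0 0.3;0 0 -0.98 0 0 0 0.3;0 0 -0.98 0 0 0 0.3;0 0 -0.98 0 0 0 0.3"

```text
time_s: 35.25
eef_pos: [447.9, 330.3, 172.8]
ee_rot: [0.0, 0.782, 0.623, 0.001]
force: [0.4, -0.4, -3.3]
grip_width: 0.405
```

```bash
python3 - <<'E'
from h import *
p=eyes.capture('wrist'); held(p); b=bay(4); print(b)
plan([(450,225,175,83.6),(520,130,178,83.6),(*b,175,83.6)])
E
```

```text
dot tool [ -0.2  -9.1 -17. ] area 89 [308. 272.]
dot tool [ -0.1   7.1 -17. ] area 92 [339. 272.]
[529.50926603 112.05157689]
t 35.3 pos [447.6 330.  171.7] yaw 77.06 tilt [-0.0004 -0.0002] F [ 0.1 -0.4 -2.1] grip 0.406
(450, 225, 175, 83.6) 1 call: [-0.8485  0.2156 -0.0268] [-0.0004  0.0008 -0.2284] rows>= 3
(520, 130, 178, 83.6) 1 call: [-0.7217  0.6679 -0.025 ] [0. 0. 0.] rows>= 3
(np.float64(529.5092660341567), np.float64(112.0515768861325), 175, 83.6) 1 call: [-0.1398  0.0954  0.025 ] [0. 0. 0.] rows>= 1
```

Emit:
drive_tool:
  series: "-0.28 0.07 -0.03 0 0 -0.08 0.3;-0.56 0.14 -0.03 0 0 -0.16 0.3;-0.85 0.215 -0.03 0 0 -0.23 0.3;-0.85 0.215 -0.03 0 0 -0.23 0.3;-0.85 0.215 -0.03 0 0 -0.23 0.3"

```text
time_s: 35.8
eef_pos: [449.5, 224.4, 174.4]
ee_rot: [-0.001, 0.746, 0.666, -0.001]
force: [0.8, 0.8, -2.1]
grip_width: 0.405
```

Emit:
drive_tool:
  series: "-0.24 0.22 -0.02 0 0 0 0.3;-0.48 0.44 -0.02 0 0 0 0.3;-0.72 0.67 -0.02 0 0 0 0.3;-0.72 0.67 -0.02 0 0 0 0.3;-0.72 0.67 -0.02 0 0 0 0.3"

```text
time_s: 36.3
eef_pos: [519.5, 130.0, 175.6]
ee_rot: [-0.001, 0.746, 0.666, -0.002]
force: [-0.3, 0.0, -2.0]
grip_width: 0.405
```

```bash
python3 - <<'E'
from h import *
plan([(530.4,111.9,124,83.6)])
E
```

```text
t 36.3 pos [519.5 130.  175.6] yaw 83.52 tilt [-0.0008 -0.0044] F [-0.3  0.  -2. ] grip 0.405
(530.4, 111.9, 124, 83.6) 1 call: [-0.1396  0.1091  0.4298] [-0.0088  0.0016 -0.0028] rows>= 2
```

Emit:
drive_tool:
  series: "-0.14 0.109 0 -0.008 0.001 -0.003 0.3;-0.14 0.109 0.1 -0.008 0.001 -0.003 0.3;-0.14 0.109 0.25 -0.008 0.001 -0.003 0.3;-0.14 0.109 0.42 -0.008 0.001 -0.003 0.3;-0.14 0.109 0.42 -0.008 0.001 -0.003 0.3;-0.14 0.109 0.42 -0.008 0.001 -0.003 0.3"

```text
time_s: 36.9
eef_pos: [529.9, 112.9, 125.2]
ee_rot: [-0.0, 0.745, 0.667, -0.0]
force: [0.8, -0.6, -1.2]
grip_width: 0.405
```

```bash
python3 - <<'E'
from h import *
p=eyes.capture('wrist'); held(p); plan([(530.4,111.9,104,83.6)])
E
```

```text
dot tool [  1.   -9.8 -17. ] area 88 [308. 272.]
dot tool [  1.1   6.1 -17. ] area 92 [339. 272.]
t 36.95 pos [530.4 112.7 125.8] yaw 83.66 tilt [-0.0001  0.0003] F [ 0.5  0.1 -1.9] grip 0.405
(530.4, 111.9, 104, 83.6) 1 call: [-0.0067  0.0006  0.1818] [0.0006 0.0002 0.0022] rows>= 1
```

Emit:
drive_tool:
  series: "-0.007 0 0.04 0 0 0 0.3;-0.007 0 0.08 0 0 0 0.3;-0.007 0 0.12 0 0 0 0.3;-0.007 0 0.16 0 0 0 0.3;-0.007 0 0.18 0 0 0 0.3;-0.007 0 0.18 0 0 0 0.3"

```text
time_s: 37.55
eef_pos: [530.3, 111.8, 103.9]
ee_rot: [-0.0, 0.745, 0.667, -0.0]
force: [-0.2, -0.4, -1.9]
grip_width: 0.406
```

```bash
python3 - <<'E'
from h import *
plan([(530.4,111.9,80,83.6)]);print(telemetry.sense()['wrist_torque'])
E
```

```text
t 37.55 pos [530.3 111.8 103.9] yaw 83.65 tilt [-0.0001 -0.0001] F [-0.2 -0.4 -1.9] grip 0.406
(530.4, 111.9, 80, 83.6) 1 call: [0.0009 0.0012 0.1988] [-0.0003  0.0003  0.0019] rows>= 1
[ 0.01746165 -0.03641968  0.02666723]
```

Emit:
drive_tool:
  series: "0 0.001 0.05 0 0 0 0.3;0 0.001 0.1 0 0 0 0.3;0 0.001 0.14 0 0 0 0.3;0 0.001 0.17 0 0 0 0.3;0 0.001 0.19 0 0 0 0.3;0 0.001 0.195 0 0 0 0.3;0 0.001 0.195 0 0 0 0.3"

```text
time_s: 38.25
eef_pos: [530.4, 111.8, 82.5]
ee_rot: [0.0, 0.745, 0.667, 0.0]
force: [-8.4, -0.8, 19.3]
grip_width: 0.405
```

Emit:
drive_tool:
  series: "0 0 0 0 0 0 0.5;0 0 0 0 0 0 0.53;0 0 0 0 0 0 0.53;0 0 -0.2 0 0 0 0.53;0 0 -0.5 0 0 0 0.55;0 0 -0.9 0 0 0 0.7;0 0 -0.9 0 0 0 0.7;0 0 -0.9 0 0 0 0.7"

```text
time_s: 39.05
eef_pos: [530.6, 111.9, 190.9]
ee_rot: [0.001, 0.745, 0.667, 0.001]
force: [-0.1, 0.8, -0.4]
grip_width: 0.708
```

```bash
python3 - <<'E'
from h import *
p=eyes.capture('wrist'); save(p,'w13.png')
hsv=cv2.cvtColor(p['frame'],cv2.COLOR_RGB2HSV); m=cv2.inRange(hsv,(12,130,70),(28,255,255))
n,_,st,c=cv2.connectedComponentsWithStats(m)
for i in range(1,n):
  if st[i,4]>15: print(c[i].round(1),'at98',ray(p,*c[i],98).round(1))
q=eyes.capture('top'); save(q,'t2.png'); r=eyes.capture('side')
for d in nets.spot_in('module0',r): print(np.round(d['rect']),d['confidence'])
plan([(490,0,190,83.6),(460,-110,190,83.6),(440,-220,190,83.6),(420,-305,190,90)])
E
```

```text
[312.4 203.2] at98 [520.  112.7  98. ]
[330.7 203.2] at98 [536.  110.9  98. ]
[313.1 249.1] at98 [515.1  67.9  98. ]
[330.5 249. ] at98 [531.2  66.2  98. ]
[279.2 272. ] at98 [480.   47.3  98. ]
[313.4 289. ] at98 [510.2  24.7  98. ]
[330. 289.] at98 [526.3  22.9  98. ]
[271. 217. 293. 239.] 0.8
[343. 121. 360. 139.] 0.69
[282. 202. 300. 227.] 0.62
[288. 190. 310. 211.] 0.46
t 39.25 pos [529.9 111.9 189.1] yaw 83.67 tilt [-0.0006 -0.0021] F [-1.1  0.7 -0.9] grip 0.701
(490, 0, 190, 83.6) 1 call: [-0.9631 -0.2275 -0.0065] [-0.0043  0.0012  0.0026] rows>= 3
(460, -110, 190, 83.6) 1 call: [-0.9388 -0.1463  0.    ] [0. 0. 0.] rows>= 3
(440, -220, 190, 83.6) 1 call: [-0.9295 -0.0634  0.    ] [0. 0. 0.] rows>= 3
(420, -305, 190, 90) 1 call: [-0.7225 -0.0867  0.    ] [ 0.      0.     -0.2234] rows>= 2
```

Emit:
drive_tool:
  series: "-0.32 -0.08 0 0 0 0 0.7;-0.64 -0.15 0 0 0 0 0.7;-0.96 -0.23 0 0 0 0 0.7;-0.96 -0.23 0 0 0 0 0.7"

```text
time_s: 39.65
eef_pos: [488.5, -2.6, 188.5]
ee_rot: [-0.001, 0.746, 0.666, -0.002]
force: [0.8, 0.2, -0.1]
grip_width: 0.697
```

Emit:
drive_tool:
  series: "-0.32 -0.05 0 0 0 0 0.7;-0.64 -0.1 0 0 0 0 0.7;-0.94 -0.15 0 0 0 0 0.7;-0.94 -0.15 0 0 0 0 0.7"

```text
time_s: 40.05
eef_pos: [457.1, -115.2, 188.0]
ee_rot: [-0.002, 0.748, 0.664, -0.002]
force: [0.6, 1.6, -0.9]
grip_width: 0.702
```

Emit:
drive_tool:
  series: "-0.32 -0.02 0 0 0 0 0.7;-0.64 -0.04 0 0 0 0 0.7;-0.93 -0.06 0 0 0 0 0.7;-0.93 -0.06 0 0 0 0 0.7;-0.93 -0.06 0 0 0 0 0.7"

```text
time_s: 40.55
eef_pos: [436.9, -224.6, 187.5]
ee_rot: [-0.002, 0.748, 0.664, -0.002]
force: [0.7, -0.0, -0.7]
grip_width: 0.697
```

```bash
python3 - <<'E'
from h import *
p=eyes.capture('wrist'); save(p,'w14.png'); m=mods(p); print(nets.spot_in('module0',p)[:3])
if m:
  c,L,y=min(m,key=lambda a:np.linalg.norm(a[0]-[420,-305]))
  plan([(*c,130,y)])
E
```

```text
mod [ 420.4 -309. ] L 15.8 toolyaw 97.7
[{'rect': [297.1, 228.2, 340.9, 289.7], 'confidence': 0.87}, {'rect': [305.5, 0.9, 542.9, 58.0], 'confidence': 0.75}]
t 40.65 pos [ 437.1 -223.9  187.9] yaw 83.3 tilt [-0.0005 -0.0057] F [-0.5  0.1  0.2] grip 0.698
(np.float64(420.4382469234638), np.float64(-308.9783848215966), 130, np.float64(97.66640130540378)) 1 call: [-0.7203 -0.0526  0.4829] [-1.150e-02 -4.000e-04 -5.013e-01] rows>= 3
```

Emit:
drive_tool:
  series: "-0.24 -0.02 0 -0.01 0 -0.17 0.7;-0.48 -0.035 0.1 -0.01 0 -0.34 0.7;-0.72 -0.053 0.3 -0.01 0 -0.5 0.7;-0.72 -0.053 0.48 -0.01 0 -0.5 0.7;-0.72 -0.053 0.48 -0.01 0 -0.5 0.7;-0.72 -0.053 0.48 -0.01 0 -0.5 0.7"

```text
time_s: 41.25
eef_pos: [421.0, -308.0, 130.9]
ee_rot: [-0.0, 0.658, 0.753, -0.0]
force: [-0.3, 0.7, -0.1]
grip_width: 0.701
```

```bash
python3 - <<'E'
from h import *
p=eyes.capture('wrist'); m=mods(p)
c,L,y=min(m,key=lambda a:np.linalg.norm(a[0]-[420,-309])); R=Rdown(y)
plan([(*(c+R[:2,1]*.9),54,y)])
E
```

```text
mod [ 420.7 -308.6] L 16.1 toolyaw 98.2
t 41.3 pos [ 421.2 -308.3  131.5] yaw 97.7 tilt [-0.0008  0.0001] F [0.6 0.5 0.6] grip 0.703
(np.float64(421.5626563462874), np.float64(-308.47849782058034), 54, np.float64(98.23803654489701)) 1 call: [-0.0014  0.0025  0.6457] [ 0.0003  0.0016 -0.0186] rows>= 2
```

Emit:
drive_tool:
  series: "-0.001 0.002 0.2 0 0 -0.018 0.7;-0.001 0.002 0.4 0 0 -0.018 0.7;-0.001 0.002 0.57 0 0 -0.018 0.7;-0.001 0.002 0.645 0 0 -0.018 0.7;-0.001 0.002 0.645 0 0 -0.018 0.7;-0.001 0.002 0.645 0 0 -0.018 0.7"

```text
time_s: 41.9
eef_pos: [422.2, -308.8, 55.4]
ee_rot: [0.001, 0.654, 0.756, -0.0]
force: [-0.1, -0.3, 0.1]
grip_width: 0.698
```

Emit:
drive_tool:
  series: "0 0 0 0 0 0 0.5;0 0 0 0 0 0 0.3;0 0 0 0 0 0 0.3;0 0 0 0 0 0 0.3;0 0 0 0 0 0 0.3;0 0 -0.05 0 0 0 0.3;0 0 -0.3 0 0 0 0.3;0 0 -0.7 0 0 0 0.3;0 0 -0.98 0 0 0 0.3;0 0 -0.98 0 0 0 0.3;0 0 -0.98 0 0 0 0.3"

```text
time_s: 43.0
eef_pos: [421.9, -308.3, 173.2]
ee_rot: [0.002, 0.654, 0.756, -0.0]
force: [0.9, -0.1, -1.6]
grip_width: 0.406
```

```bash
python3 - <<'E'
from h import *
p=eyes.capture('wrist'); held(p); b=bay(1); print(b)
plan([(440,-210,176,90),(470,-105,178,83.6),(*b,178,83.6)])
E
```

```text
dot tool [  0.6  -9.2 -17. ] area 89 [307. 270.]
dot tool [  0.6   6.9 -17. ] area 91 [339. 270.]
[514.79536698 -19.12578844]
t 43.05 pos [ 421.5 -308.   172.2] yaw 98.24 tilt [-0.0011  0.0003] F [ 0.1 -0.1 -2.3] grip 0.403
(440, -210, 176, 90) 1 call: [ 0.7863  0.2693 -0.0329] [0.0008 0.0022 0.2877] rows>= 2
(470, -105, 178, 83.6) 1 call: [ 0.875   0.25   -0.0167] [0.     0.     0.2234] rows>= 3
(np.float64(514.7953669829217), np.float64(-19.12578844306624), 178, 83.6) 1 call: [0.7528 0.2912 0.    ] [0. 0. 0.] rows>= 2
```

Emit:
drive_tool:
  series: "0.26 0.09 -0.03 0 0 0.1 0.3;0.52 0.18 -0.03 0 0 0.2 0.3;0.79 0.27 -0.03 0 0 0.29 0.3;0.79 0.27 -0.03 0 0 0.29 0.3;0.79 0.27 -0.03 0 0 0.29 0.3"

```text
time_s: 43.55
eef_pos: [439.8, -209.1, 174.7]
ee_rot: [-0.0, 0.707, 0.707, -0.0]
force: [-0.2, 0.5, -1.6]
grip_width: 0.405
```

Emit:
drive_tool:
  series: "0.29 0.08 -0.02 0 0 0.08 0.3;0.58 0.16 -0.02 0 0 0.16 0.3;0.87 0.25 -0.02 0 0 0.22 0.3;0.87 0.25 -0.02 0 0 0.22 0.3;0.87 0.25 -0.02 0 0 0.22 0.3"

```text
time_s: 44.05
eef_pos: [469.7, -105.1, 176.4]
ee_rot: [-0.001, 0.744, 0.668, -0.001]
force: [0.2, 0.6, -1.2]
grip_width: 0.409
```

```bash
python3 - <<'E'
from h import *
plan([(515.6,-20,124,83.6)])
E
```

```text
t 44.05 pos [ 469.7 -105.1  176.4] yaw 83.78 tilt [-0.0002 -0.0022] F [ 0.2  0.6 -1.2] grip 0.409
(515.6, -20, 124, 83.6) 1 call: [0.7466 0.3046 0.436 ] [-0.0043  0.0004  0.0061] rows>= 3
```

Emit:
drive_tool:
  series: "0.25 0.1 0 -0.004 0 0.006 0.3;0.5 0.2 0 -0.004 0 0.006 0.3;0.745 0.305 0 -0.004 0 0.006 0.3;0.745 0.305 0.1 -0.004 0 0.006 0.3;0.745 0.305 0.25 -0.004 0 0.006 0.3;0.745 0.305 0.42 -0.004 0 0.006 0.3;0.745 0.305 0.42 -0.004 0 0.006 0.3;0.745 0.305 0.42 -0.004 0 0.006 0.3"

```text
time_s: 44.85
eef_pos: [515.6, -21.5, 126.0]
ee_rot: [-0.0, 0.746, 0.666, -0.0]
force: [0.3, 0.1, -0.9]
grip_width: 0.402
```

```bash
python3 - <<'E'
from h import *
p=eyes.capture('wrist'); held(p); plan([(515.6,-20,104,83.6)])
E
```

```text
dot tool [  1.4  -9.7 -17. ] area 89 [307. 270.]
dot tool [  1.4   6.2 -17. ] area 91 [339. 270.]
t 44.9 pos [515.9 -21.3 126.6] yaw 83.53 tilt [-0.0005  0.0006] F [ 0.2 -0.3 -0.7] grip 0.4
(515.6, -20, 104, 83.6) 1 call: [ 0.0107 -0.004   0.1881] [ 0.0012  0.001  -0.0023] rows>= 1
```

Emit:
drive_tool:
  series: "0.011 -0.003 0 0 0 -0.002 0.3;0.011 -0.003 0.04 0 0 -0.002 0.3;0.011 -0.003 0.08 0 0 -0.002 0.3;0.011 -0.003 0.12 0 0 -0.002 0.3;0.011 -0.003 0.16 0 0 -0.002 0.3;0.011 -0.003 0.185 0 0 -0.002 0.3;0.011 -0.003 0.185 0 0 -0.002 0.3"

```text
time_s: 45.6
eef_pos: [515.5, -19.9, 103.8]
ee_rot: [-0.0, 0.745, 0.667, -0.0]
force: [-0.2, -0.3, -1.7]
grip_width: 0.4
```

```bash
python3 - <<'E'
from h import *
plan([(515.6,-20,80,83.6)]);print(telemetry.sense()['wrist_torque'])
E
```

```text
t 45.6 pos [515.5 -19.9 103.8] yaw 83.6 tilt [-0.0003 -0.0003] F [-0.2 -0.3 -1.7] grip 0.4
(515.6, -20, 80, 83.6) 1 call: [-0.001   0.0011  0.1987] [-0.0007  0.0006 -0.0001] rows>= 1
[ 0.05221803  0.00993097 -0.01691592]
```

Emit:
drive_tool:
  series: "0 0.001 0.05 0 0 0 0.3;0 0.001 0.1 0 0 0 0.3;0 0.001 0.14 0 0 0 0.3;0 0.001 0.17 0 0 0 0.3;0 0.001 0.19 0 0 0 0.3;0 0.001 0.195 0 0 0 0.3;0 0.001 0.195 0 0 0 0.3"

```text
time_s: 46.3
eef_pos: [515.6, -19.8, 82.8]
ee_rot: [0.0, 0.745, 0.667, -0.0]
force: [-11.6, 1.9, 26.9]
grip_width: 0.406
```

Emit:
drive_tool:
  series: "0 0 0 0 0 0 0.5;0 0 0 0 0 0 0.53;0 0 0 0 0 0 0.53;0 0 -0.2 0 0 0 0.53;0 0 -0.5 0 0 0 0.55;0 0 -0.9 0 0 0 0.5;0 0 -0.9 0 0 0 0.3;0 0 -0.9 0 0 0 0;0 0 -0.9 0 0 0 0"

```text
time_s: 47.2
eef_pos: [515.1, -19.6, 189.6]
ee_rot: [-0.001, 0.745, 0.667, -0.001]
force: [-0.6, -0.2, -0.2]
grip_width: 0.007
```

```bash
python3 - <<'E'
from h import *
p=eyes.capture('wrist'); save(p,'w15.png')
hsv=cv2.cvtColor(p['frame'],cv2.COLOR_RGB2HSV); m=cv2.inRange(hsv,(12,130,70),(28,255,255))
n,_,st,c=cv2.connectedComponentsWithStats(m)
for i in range(1,n):
  if st[i,4]>15: print(c[i].round(1),'at98',ray(p,*c[i],98).round(1))
q=eyes.capture('side'); save(q,'s2.png'); q2=eyes.capture('top'); 
for r in (q,q2): print([(np.round(d['rect']).tolist(),round(d['confidence'],2)) for d in nets.spot_in('module0',r)])
cv2.imwrite('pics/s2c.png',cv2.resize(q['frame'][80:330,190:510,::-1],(768,600),interpolation=cv2.INTER_CUBIC))
st=O+Rz@[-53,-80]; print('start',st)
plan([(*st,130,83.6)])
E
```

```text
[311.9  29.9] at98 [520.2 113.7  98. ]
[334.   30.1] at98 [536.1 111.8  98. ]
[312.8  96.4] at98 [515.2  68.6  98. ]
[333.5  96.3] at98 [531.2  66.9  98. ]
[256.8 142. ] at98 [465.7  39.   98. ]
[278.9 151.6] at98 [482.3  29.3  98. ]
[313.1 152.7] at98 [510.2  25.3  98. ]
[332.6 152.7] at98 [526.1  23.6  98. ]
[314.3 202.5] at98 [506.  -17.8  98. ]
[332.6 202.5] at98 [521.8 -19.6  98. ]
[([280.0, 202.0, 302.0, 225.0], 0.68), ([290.0, 174.0, 312.0, 199.0], 0.64), ([272.0, 217.0, 295.0, 237.0], 0.58), ([289.0, 193.0, 308.0, 212.0], 0.5)]
[([277.0, 172.0, 288.0, 188.0], 0.71), ([307.0, 180.0, 317.0, 186.0], 0.49)]
start [458.11278571 -48.99358013]
t 47.45 pos [515.4 -19.7 190.2] yaw 83.62 tilt [-0.0004 -0.0013] F [ 0.3 -0.5 -0.5] grip 0.003
(np.float64(458.1127857079824), np.float64(-48.993580125912466), 130, 83.6) 1 call: [-0.2954 -0.4467  0.502 ] [-0.0025  0.0008  0.0007] rows>= 2
```

View pics/s2c.png

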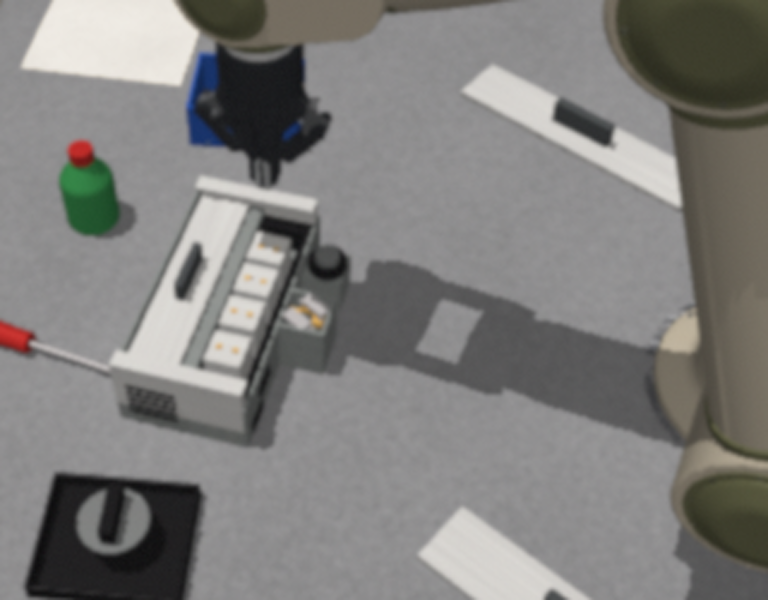

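The picture shows four modules seated in bays 1-4 (scaled 270,247 to 228,350), the hatch flat on the deck, the cap in the tray, and the bench free of modules. The bottle, bin and driver look undisturbed. Next I triangulate the button from the two earlier wrist shots.

```bash
python3 - <<'E'
from h import *
import pickle
from scipy.optimize import least_squares
a=pickle.load(open('w1.pkl','rb')); b=pickle.load(open('w2.pkl','rb'))
f=lambda X:np.r_[proj(a,X)-[296.6,253.4],proj(b,X)-[321.5,293]]
r=least_squares(f,[458,-49,70]); print(r.x.round(1),r.fun.round(1))
for z in(60,66,72,78,84): print(z,ray(a,296.6,253.4,z).round(1),ray(b,321.5,293,z).round(1))
plan([(459.5,-49.5,130,83.6)])
E
```

```text
[458.1 -50.1  61.3] [ 0.1 -0.1 -0.1  0.1]
60 [457.7 -50.9  60. ] [458.1 -51.   60. ]
66 [458.6 -47.6  66. ] [458.6 -46.6  66. ]
72 [459.6 -44.4  72. ] [459.1 -42.2  72. ]
78 [460.5 -41.1  78. ] [459.6 -37.8  78. ]
84 [461.4 -37.9  84. ] [460.2 -33.4  84. ]
t 47.45 pos [515.4 -19.7 190.2] yaw 83.62 tilt [-0.0004 -0.0013] F [ 0.3 -0.5 -0.5] grip 0.003
(459.5, -49.5, 130, 83.6) 1 call: [-0.2983 -0.4348  0.502 ] [-0.0025  0.0008  0.0007] rows>= 2
```

Emit:
drive_tool:
  series: "-0.298 -0.43 0 0 0 0 0;-0.298 -0.43 0 0 0 0 0;-0.298 -0.43 0.3 0 0 0 0;-0.298 -0.43 0.6 0 0 0 0;-0.298 -0.43 0.95 0 0 0 0;-0.298 -0.43 0.95 0 0 0 0;-0.298 -0.43 0.95 0 0 0 0"

```text
time_s: 48.15
eef_pos: [460.4, -49.6, 77.0]
ee_rot: [-0.0, 0.745, 0.667, -0.001]
force: [-0.1, 0.4, 0.4]
grip_width: 0.0
```

```bash
python3 - <<'E'
from h import *
plan([(459,-49.5,63,83.6)])
E
```

```text
t 48.15 pos [460.4 -49.6  77. ] yaw 83.62 tilt [-0.0003 -0.0015] F [-0.1  0.4  0.4] grip 0.0
(459, -49.5, 63, 83.6) 1 call: [-0.0002 -0.0115  0.1165] [-0.0029  0.0007  0.0007] rows>= 1
```

Emit:
drive_tool:
  series: "0 -0.01 0.04 0 0 0 0;0 -0.01 0.08 0 0 0 0;0 -0.01 0.11 0 0 0 0;0 -0.01 0.11 0 0 0 0;0 -0.01 0.11 0 0 0 0"

```text
time_s: 48.65
eef_pos: [459.8, -49.7, 64.3]
ee_rot: [0.0, 0.745, 0.667, -0.0]
force: [2.0, -0.1, 2.2]
grip_width: -0.0
```

Emit:
drive_tool:
  series: "0 0 0.015 0 0 0 0;0 0 0.03 0 0 0 0;0 0 0.03 0 0 0 0"

```text
time_s: 48.95
eef_pos: [459.8, -49.7, 61.0]
ee_rot: [0.0, 0.745, 0.667, -0.0]
force: [-1.0, 0.5, 8.6]
grip_width: -0.001
```

Emit:
drive_tool:
  series: "0 0 0.01 0 0 0 0;0 0 0.018 0 0 0 0;0 0 0.018 0 0 0 0;0 0 0.018 0 0 0 0"

```text
time_s: 49.35
eef_pos: [460.0, -49.7, 60.6]
ee_rot: [0.001, 0.745, 0.667, -0.0]
force: [-7.8, 3.3, 27.9]
grip_width: 0.006
```

Emit:
drive_tool:
  series: "0 0 -0.05 0 0 0 0;0 0 -0.2 0 0 0 0;0 0 -0.5 0 0 0 0;0 0 -0.95 0 0 0 0;0 0 -0.95 0 0 0 0;0 0 -0.95 0 0 0 0"

```text
time_s: 49.95
eef_pos: [460.1, -49.6, 175.0]
ee_rot: [0.001, 0.745, 0.667, 0.0]
force: [0.1, -0.0, -1.0]
grip_width: -0.003
```

Emit:
drive_tool:
  series: "-0.5 -0.3 -0.3 0 0 0 0.3;-0.9 -0.6 -0.3 0 0 0 0.3;-0.9 -0.6 -0.3 0 0 0 0.3;-0.9 -0.6 -0.3 0 0 0 0.3;-0.9 -0.6 -0.3 0 0 0 0.3"

```text
time_s: 50.45
eef_pos: [375.9, -148.9, 209.7]
ee_rot: [0.0, 0.746, 0.666, 0.0]
force: [0.3, 1.2, -0.0]
grip_width: 0.299
```

```bash
python3 - <<'E'
from h import *
q2=eyes.capture('top'); p=eyes.capture('wrist'); plan([]); mods(p)
hsv=cv2.cvtColor(p['frame'],cv2.COLOR_RGB2HSV); m=cv2.inRange(hsv,(12,130,70),(28,255,255))
n,_,st,c=cv2.connectedComponentsWithStats(m)
print([ray(p,*c[i],98).round(1)[:2].tolist() for i in range(1,n) if st[i,4]>10])
for o in('module0','bin','cleaner','driver','cap'): print(o,[(np.round(d['rect']).tolist(),round(d['confidence'],2)) for d in nets.spot_in(o,q2)])
cv2.imwrite('pics/t3.png',cv2.resize(q2['frame'][100:360,160:480,::-1],(736,598),interpolation=cv2.INTER_CUBIC))
E
```

```text
t 50.55 pos [ 376.6 -148.2  210. ] yaw 83.69 tilt [-0.0003  0.0006] F [-0.1  0.8  0.5] grip 0.3
mod [527.7 -13.1] L 17.6 toolyaw 83.2
[[506.5, -17.2], [522.4, -19.1]]
module0 [([289.0, 175.0, 303.0, 190.0], 0.63), ([307.0, 180.0, 317.0, 193.0], 0.62), ([316.0, 178.0, 332.0, 192.0], 0.57), ([276.0, 172.0, 288.0, 190.0], 0.54)]
bin [([397.0, 138.0, 436.0, 183.0], 0.63), ([220.0, 150.0, 242.0, 171.0], 0.58)]
cleaner [([347.0, 105.0, 368.0, 128.0], 0.68)]
driver [([293.0, 88.0, 306.0, 120.0], 0.7), ([266.0, 147.0, 354.0, 214.0], 0.67)]
cap [([219.0, 153.0, 242.0, 169.0], 0.68)]
```

View pics/t3.png

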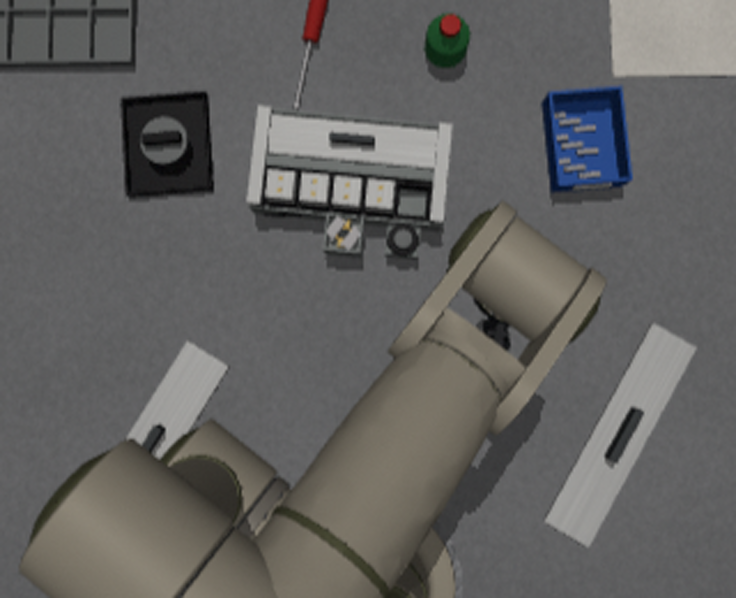

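The final top view shows everything in place: four modules in bays at 280-380,187, the hatch flat on the deck at 352,140, the cap in the tray at 163,140, and the bystanders where they started. Handing in.

```bash
python3 -c "
from rig import ctrl
print(ctrl.finish_job())"
```

```text
the job is handed in; nothing more can be done
None
```

The job is done and was handed in at about 50.6 s of the 210 s allowed; no verdict is reported.

- **Cap:** I pressed it about 6 mm, turned it 60° anticlockwise with almost no torque, lifted it out and stood it upright in the tray. It was still inside the tray in the last top view.
- **Hatch:** I lifted it 15 mm, slid it 70 mm and set it down on the rear deck. It lies flat and clear of the bays.
- **Modules:** Four were on the bench, and all four are in bays 1 to 4. One had been knocked about 3 cm aside on the way, so I located it again before grasping it. I saw no fifth module in any view.
- **Seating:** Each module came to a firm stop at the expected height (19–30 N). The dots on their tops were spaced as they should be at the home height of 98 mm.
- **Start button:** I pressed it last, to a hard stop at 28 N, well above its 5 N spring. I had no direct reading of its travel, so "fully pressed" rests on that stop and on contact starting about 6 mm above it.
- **Bystanders:** The bin, screwdriver and bottle look unmoved between the first and last top views.

One disagreement: the camera read positions about 1 mm short along the rack's x compared with where the gripper made contact. I allowed for that when inserting the modules. No final check failed.

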